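# Put away the finishing supplies at the copy shop

## Task

Put the finishing supplies away. Load the two staple cartridges into the gravity-feed dispenser so that the opened one, which has no shipping cap, lies at the bottom to come out first and the capped one lies on it; stack the two tape rolls on the spindle, the larger at the bottom; and put the big foldback clip into the empty bay of the clip tray. Mind the white glue bottle: do not knock it over.

Things in the scene. Friction and masses are not known exactly. Their poses are not given: they have to be found in the camera images.
- cartridge_open: opened staple cartridge: dark grey plastic block with a steel window on top and a bare steel head on its nose, no cap. 52 long (x, nose at +x) x 34 wide (y) x 38 mm high. About 60 g. Origin: centre of its underside, z up. Lies flat on the bench, at any yaw. Grip it across the 34 mm.
- cartridge_capped: new staple cartridge: the same block with a white shipping cap (snout 14 long, 30 wide, 32 mm high) on its nose: 66 mm long in all (x, cap at +x), 34 wide (y), 38 high, 75 g. Origin: centre of the underside of the whole 66 mm, z up; the 34 mm wide block runs from x = -33 to +19 mm. Lies flat, any yaw. Grip it across the 34 mm.
- tape_large: larger roll of cream adhesive tape on a cardboard core, lying flat: 62 mm outside diameter, 25 mm high, hole 26 mm. About 60 g. Origin: centre of its underside, z along its axis, up.
- tape_small: smaller roll of the same tape, lying flat: 46 mm outside diameter, 19 mm high, hole 26 mm. About 30 g. Origin: centre of its underside, z along its axis, up.
- clip: big black foldback clip standing on its spine, jaws up, wire handles folded down on its sides: 51 mm long (x), 26 wide at the spine (y), 33 high, triangular seen from the end. About 35 g. Origin: centre of its underside, z up. Any yaw. Grip it end to end along its length (x, 51 mm); its sloping sides are poor to grip.
- dispenser: cartridge dispenser, fixed, yaw within 0.2: light grey chute open at the top, outlet low in its front (-x). Inside 82 (x) x 50 mm (y), walls 3, rim 86 and inner floor 20 mm above the bench. A cartridge goes in flat from above, length along x, either end first, and falls. No room for fingers inside: hold it near its top, lower its foot into the mouth, let go. Origin: at bench height under the chute's centre.
- spindle: spindle stand for tape rolls, fixed: dark round base, 90 mm diameter, 10 mm high, with an upright steel post of 10 mm diameter whose round top is 71 mm above the bench. Origin: at bench height under the post, z up.
- clip_tray: black clip tray, fixed, yaw within 0.2, 34 mm high, walls 3 mm, floor 4 mm, with two bays: the near one (-x side) is empty, 100 (x) x 120 mm (y) inside, and takes the big clip; the far one, its middle 96 mm behind (+x), is full of small clips. Origin: at bench height under the centre of the empty bay.
- glue: white glue bottle standing upright among the things, 34 mm diameter, 109 mm high, about 90 g: must stay standing. Origin: centre of its underside. (Not listed: a hand stamp 56 mm high, a marker pen, an eraser and a bone folder, all under 20 mm high, lie near by, and a 54 mm high stapler at the right.)

How it is judged:
By the outcome, as a careful person would: the job done as asked, in the order asked, and still so for the second after the job is handed in, with the robot touching nothing.
It also fails if it takes over 115 s, if anything falls off the work surface, if the arm or the gripper's body presses on something with over 40 N, if the wrist force passes 120 N, or if a joint passes its speed limit or range.

## Robot

A 6-joint arm with a two-finger parallel gripper is mounted at the origin on the work surface. World frame = base frame: x ahead of the robot, y to its left, z up, the work surface at z = 0. Lengths are in m, angles in degrees, forces in N, time in s.
With the tool pointing down it reaches from about 0.25 to 0.775 m from the base axis. Payload 4 kg.
Tool frame: the origin (TCP) lies midway between the tips of the shut fingers; the grasp point (between the pads) lies 19 mm behind it (grip_depth is the distance from the TCP to the grasp point, in m); z points along the fingers, y is the direction in which the jaws open and shut (so a half turn about z gives the same grasp; the last joint's range is limited). The gripper opens to 85 mm and grips with 20 to 120 N. Pads are 22 mm wide; open, the fingers measure 114 mm over their backs; the gripper's body (76 mm by 85 mm) begins 54 mm behind the grasp point. The pads swing forward as they close: fully open they stand 13 mm farther back than shut.
Start: joints at [-79.761, 4.996, 78.535, -0, 96.463, -5.907], TCP at [0.153, -0.528, 0.208] pointing down, gripper open.
Joint ranges: [-177.83, 177.83], [-43.37, 116.18], [15.69, 146.23], [-61.86, 241.86], [9.47, 152.12], [-147.06, 147.06]. Speed limits (degrees/s): [159.86, 159.86, 180, 180, 180, 180].

## Interface

Orientations are given as [roll, pitch, yaw] about the fixed x, y, z axes, in that order (R = Rz(yaw) Ry(pitch) Rx(roll)).
In Python, from bench import read_state, camera, close_job, grip_depth gives the robot as it stands.
- The arm moves only by the shell command python3 -m inch 'ROWS' [FORCE]. ROWS is JSON, a list of rows, each a list of 3 entries, a list of its own where there are three numbers: the finger opening in m, from 0 to 0.0854, then the shift along the tool's x, y, z in m, then the turn, a rotation vector about the tool's x, y, z in rad. In form: [[hand, [x, y, z], [rx, ry, rz]], ...]. A call has 1 to 5 rows; each row is the pose to reach, as a shift and turn from the pose commanded when the call began, along the tool's axes at that moment; what a row does not reach only later rows make up. A row lasts 1/12 s, in which the tool goes at most 41.7 mm and 7.16 degrees, less where a joint would pass 70% of its speed; a pose out of reach is approached as far as the arm can. A call with a gripper value outside its range is refused whole. The fingers move at their own pace and stop on an object; FORCE is the grip in N (left out, the last holds). Time passes only in rows, so rows that repeat a pose let the fingers close. It gives the time, the measured TCP pose, the force and the opening at its end, in the units of the state.
- read_state(): the state, without advancing time (a new reading comes with each control period).
- camera(name): name is "side" or "top" or "wrist"; returns a dict with "frame" (400x640x3 uint8, red, green, blue), "vfov" (degrees; the focal length in pixels is half the picture's height over the tangent of half this angle, whatever the lens; pixels are square), "cx", "cy" (the principal point, pixels), "R" (3x3) and "t" (3): a world point X has camera coordinates R X + t. Camera axes: x right, y down, z forward; pixel columns grow to the right and rows downward; lengths in m; the calibration is good to about 2 mm. The wrist camera is an equidistant fisheye: a pixel r from the principal point sees the ray r / f radians off the axis. A picture is of the moment at which its call begins. There is no depth.
- close_job(): hands the job in, once; it reports no verdict.
The state is a dict: "clock": time; "q": joint angles; "qvel": joint speeds; "joint_efforts": joint torques, N m; "position": TCP position; "orientation": TCP orientation; "wrist_force": force on the tool from outside, world axes, zero at the start; "ft_torque": the same for the moment, N m; "width": finger opening in m.
Only numpy, scipy, OpenCV 4.12 (cv2) and the standard library are available. Lean on these libraries where they do the work, as an engineer would, in place of code of your own. Each camera call takes 0.05 s, during which the arm holds its last target.

## Working session

There is one attempt and no reset: what is moved stays moved. The work goes in short steps, Python scripts to look and compute and a shell command to move; the robot and the scene stay as the last step left them, time stands still between calls to the robot, and variables do not carry over. Pictures are saved under pics/ and viewed, and the job is handed in when it is done.

```bash
ls; mkdir -p pics; python3 - <<'E'
from bench import *
import cv2
print(read_state(), grip_depth)
for n in ("side","top","wrist"):
    c=camera(n); cv2.imwrite(f"pics/{n}0.png",c["frame"][:,:,::-1]); print(n,c["vfov"],c["cx"],c["cy"],c["R"],c["t"])
E
```

```text
pics
{'clock': 0.0, 'q': array([-7.97619611e+01,  5.04098264e+00,  7.86283461e+01, -2.01663353e-03,
        9.64609918e+01, -5.90709200e+00]), 'qvel': array([-0.04212483, -0.01913822,  0.00643718,  0.00776382,  0.04361912,
        0.07058989]), 'joint_efforts': array([ 1.31282200e-04, -3.51866341e+01, -3.13272393e+01, -2.14489710e-04,
        1.08818206e-02, -2.54970206e-05]), 'position': array([ 0.15282376, -0.52775762,  0.20678941]), 'orientation': array([-1.79870165e+02, -1.14183132e-02,  1.61448933e+01]), 'wrist_force': array([ 0.31854711, -0.3171768 , -0.45188163]), 'ft_torque': array([-0.01282798, -0.02676197,  0.04107667]), 'width': 0.08518125993990733} 0.0187
side 50.29715077656496 319.3532573921221 195.4438945139398 [[-0.86898042 -0.49454481  0.01727585]
 [-0.31040237  0.51756396 -0.79735683]
 [ 0.38538732 -0.69824994 -0.60326083]] [0.47500179 0.20417925 0.93412064]
top 46.71782762715041 320.0251897649577 194.60922809044487 [[-0.01727599 -0.99984685  0.00279529]
 [-0.99355     0.01685369 -0.11213545]
 [ 0.11207116 -0.00471452 -0.993689  ]] [-0.00847291  0.54185724  1.04223614]
wrist 65.70646984690485 322.12610779001113 200.46303001054756 [[ 0.27763626 -0.96068368 -0.00223144]
 [-0.9136944  -0.26477256  0.30831482]
 [-0.29678384 -0.08356052 -0.95128176]] [-0.54943171 -0.04041247  0.38008552]
```

View pics/top0.png

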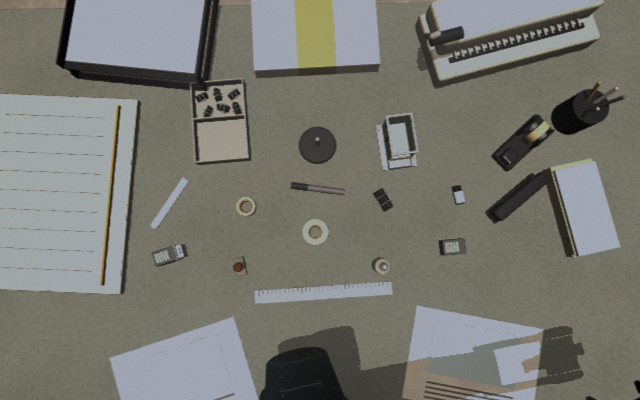

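View pics/side0.png

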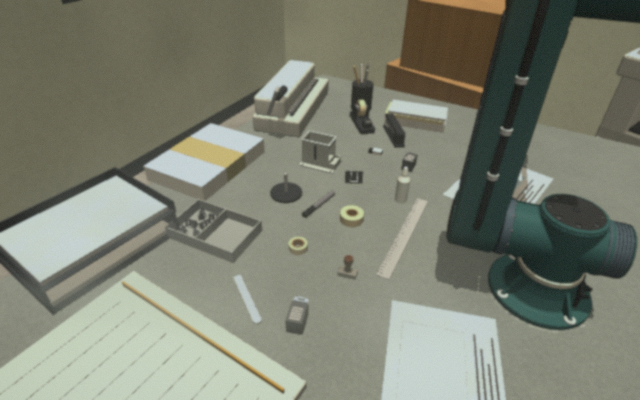

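View pics/wrist0.png

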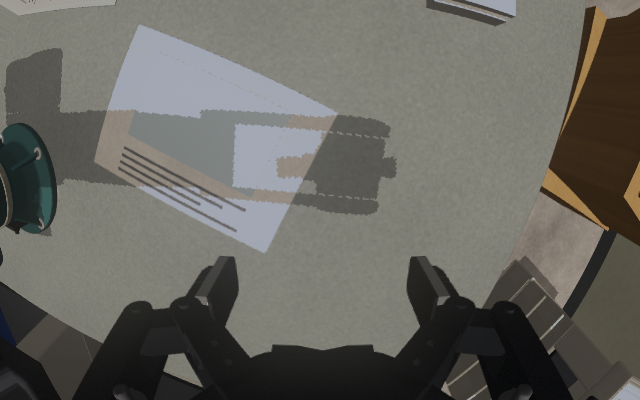

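```bash
cat > h.py <<'E'
import numpy as np, cv2
from bench import *
from scipy.spatial.transform import Rotation as Ro
def px2w(c,u,v,z):
    H=c["frame"].shape[0]; f=H/2/np.tan(np.radians(c["vfov"]/2))
    d=np.array([(u-c["cx"])/f,(v-c["cy"])/f,1.])
    if c.get("fish"):
        r=np.hypot(d[0],d[1]); d=np.array([d[0]/r*np.sin(r),d[1]/r*np.sin(r),np.cos(r)]) if r>0 else d
    R=np.array(c["R"]);t=np.array(c["t"])
    o=-R.T@t; w=R.T@d
    return o+w*(z-o[2])/w[2]
def crop(c,u0,v0,u1,v1,s,name):
    im=c["frame"][v0:v1,u0:u1,::-1]; im=cv2.resize(im,None,fx=s,fy=s,interpolation=cv2.INTER_CUBIC)
    step=10
    for u in range((u0//step+1)*step,u1,step):
        x=int((u-u0)*s); cv2.line(im,(x,0),(x,4 if u%50 else 10),(0,0,255),1)
        cv2.putText(im,str(u),(x-8,20),0,.3,(0,0,255))
    for v in range((v0//step+1)*step,v1,step):
        y=int((v-v0)*s); cv2.line(im,(0,y),(4,y),(0,0,255),1); cv2.putText(im,str(v),(6,y+3),0,.3,(0,0,255))
    cv2.imwrite("pics/"+name,im)
def cam(n):
    c=camera(n); c=dict(c); c["fish"]=(n=="wrist"); return c
def goal(x,y,z,yaw,cmd=None):
    """shift/turn in tool axes from current measured pose to tool-down pose"""
    s=read_state(); R=Ro.from_euler("xyz",s["orientation"],degrees=True)
    G=Ro.from_euler("xyz",[180,0,yaw],degrees=True)
    print("at",np.round(s["position"],4),np.round(s["orientation"],2),"w",round(s["width"],4),"t",s["clock"],"F",np.round(s["wrist_force"],1))
    print("shift",np.round(R.inv().apply(np.array([x,y,z])-s["position"]),4),"turn",np.round((R.inv()*G).as_rotvec(),4))
E
python3 - <<'E'
from h import *
c=cam("top")
np.save("top.npy",c,allow_pickle=True)
crop(c,140,170,270,290,6,"a1.png")
crop(c,360,170,490,290,6,"a2.png")
crop(c,280,110,430,250,5,"a3.png")
crop(c,180,70,260,180,5,"a4.png")
E
```

```text
(no output)
```

View pics/a1.png

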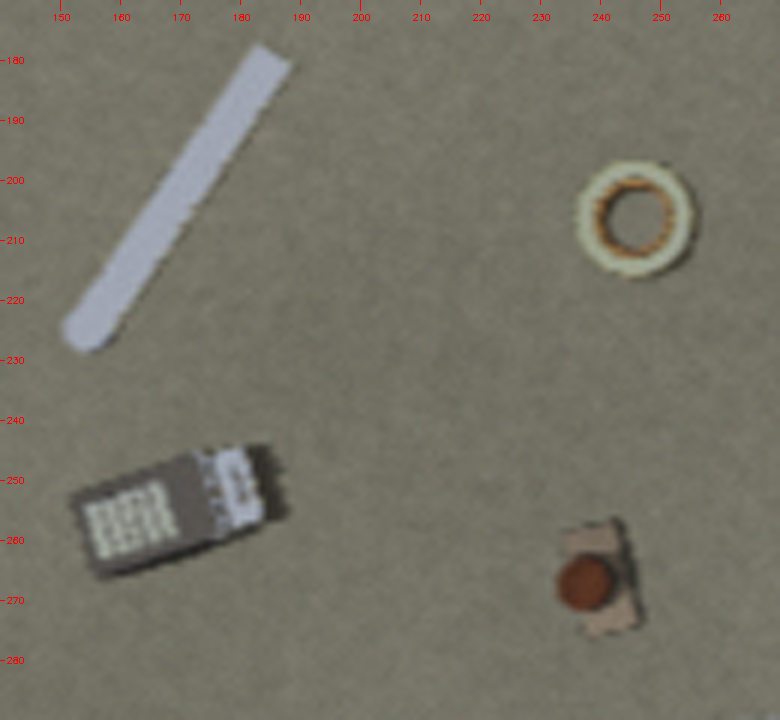

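View pics/a2.png

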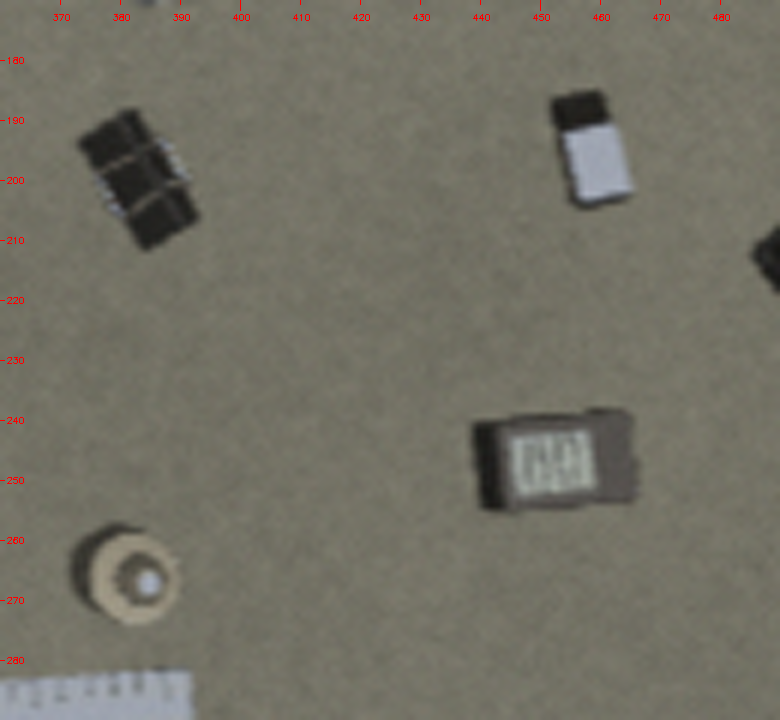

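View pics/a3.png

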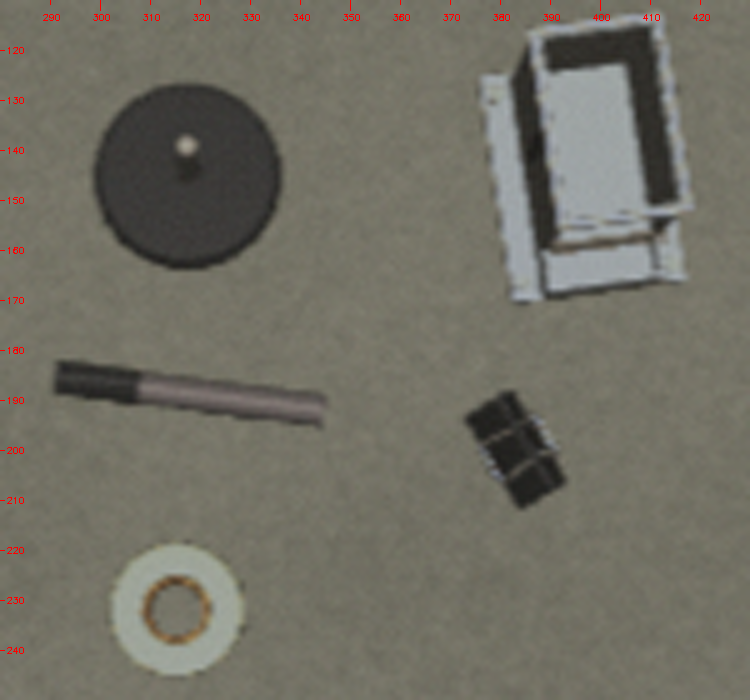

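View pics/a4.png

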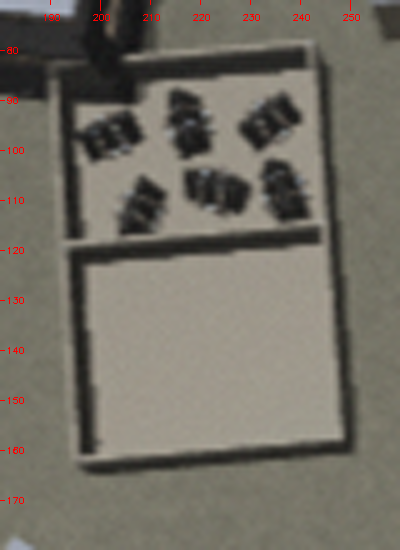

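```bash
python3 - <<'E'
from h import *
c=np.load("top.npy",allow_pickle=True).item()
def P(n,l,z):
    w=np.array([px2w(c,u,v,z)[:2] for u,v in l]); print(n,np.round(w*1000,0).tolist(),"mean",np.round(w.mean(0)*1000,1),"lens",np.round(np.linalg.norm(np.roll(w,-1,0)-w,axis=1)*1000,1), "ang",np.round(np.degrees(np.arctan2(*(np.roll(w,-1,0)-w).T[::-1])),1))
P("open",[(466,238.5),(466,253.5),(442,255),(442,240)],.038)
P("capped",[(151.5,253),(174,246),(178.5,259),(156.5,266.5)],.038)
P("cap",[(174,246),(180.5,244.5),(184,257),(178.5,259)],.035)
P("large",[(315,219),(328,232),(315,245),(302,232)],.025)
P("small",[(245.6,196.7),(255.5,206.5),(245.6,216),(236.2,206.5)],.019)
P("clip",[(373,193.5),(382.5,188.5),(393,206.5),(384.5,211.5)],.015)
P("glue",[(382.3,266.5),(384.5,267)],.1)
P("post",[(317,139)],.069)
P("base",[(298.5,145),(317,127),(336,145),(317,163.5)],.010)
P("disp",[(386.5,117.5),(412,113.5),(417.5,151.5),(391.5,157)],.086)
P("trayempty",[(194,119),(245,115),(250,159.5),(196.5,163)],.034)
P("stamp",[(237,267)],.05)
E
```

```text
open [[435.0, -348.0], [401.0, -347.0], [398.0, -292.0], [432.0, -294.0]] mean [ 416.4 -320.2] lens [33.9 54.7 33.9 54.9] ang [177.   92.5  -2.7 -87.4]
capped [[414.0, 366.0], [429.0, 316.0], [400.0, 305.0], [384.0, 354.0]] mean [406.6 335.4] lens [52.8 31.3 51.9 32.7] ang [ -73.6 -160.   107.9   21.5]
cap [[429.0, 317.0], [432.0, 302.0], [404.0, 294.0], [400.0, 306.0]] mean [416.2 304.5] lens [15.1 29.6 13.1 31.4] ang [ -78.  -163.5  109.1   20. ]
large [[486.0, -5.0], [455.0, -35.0], [426.0, -4.0], [456.0, 25.0]] mean [455.7  -4.7] lens [42.5 42.3 42.3 42.4] ang [-136.   133.9   44.2  -45.9]
small [[541.0, 156.0], [518.0, 133.0], [496.0, 156.0], [518.0, 178.0]] mean [518.2 156. ] lens [32.9 31.7 31.5 31.5] ang [-135.4  133.4   44.2  -44.1]
clip [[544.0, -142.0], [555.0, -165.0], [512.0, -188.0], [501.0, -168.0]] mean [ 528.2 -166. ] lens [25.5 48.8 23.3 50. ] ang [ -63.2 -151.6  119.3   30.9]
glue [[378.0, -147.0], [376.0, -152.0]] mean [ 377.  -149.6] lens [4.8 4.8] ang [-103.7   76.3]
post [[664.0, -13.0]] mean [664.1 -12.9] lens [0.] ang [0.]
base [[664.0, 32.0], [707.0, -13.0], [663.0, -58.0], [619.0, -12.0]] mean [663.2 -13. ] lens [62.4 63.2 63.8 63. ] ang [ -46.1 -135.1  133.7   43.6]
disp [[707.0, -169.0], [715.0, -227.0], [628.0, -236.0], [617.0, -177.0]] mean [ 666.5 -202.2] lens [58.1 87.2 59.3 90.3] ang [ -81.8 -174.2  101.1    5.1]
trayempty [[725.0, 275.0], [733.0, 156.0], [626.0, 144.0], [620.0, 268.0]] mean [676.  210.7] lens [120.  107.2 124.5 105.3] ang [ -86.3 -173.7   92.8    3.9]
stamp [[380.0, 171.0]] mean [379.9 170.6] lens [0.] ang [0.]
```

```bash
python3 -c "
from h import *
goal(.4165,-.3205,.11,87.3)"
```

```text
at [ 0.1529 -0.528   0.2073] [-1.7992e+02 -1.0000e-02  1.6150e+01] w 0.0855 t 0.2 F [-0.4  0.3  0.3]
shift [ 0.3109 -0.1258  0.0975] turn [-1.1000e-03 -1.0000e-03 -1.2418e+00]
```

```bash
python3 -m inch '[[0.085,[0.311,-0.126,0.0975],[0,0,-1.242]],[0.085,[0.311,-0.126,0.0975],[0,0,-1.242]],[0.085,[0.311,-0.126,0.0975],[0,0,-1.242]],[0.085,[0.311,-0.126,0.0975],[0,0,-1.242]],[0.085,[0.311,-0.126,0.0975],[0,0,-1.242]]]' 40;python3 -c "
from h import *
goal(.4165,-.3205,.11,87.3)"
```

```text
clock: 0.62
position: [0.3112, -0.4032, 0.1492]
orientation: [180.0, -0.0, 52.3]
wrist_force: [0.2, -0.4, 0.2]
width: 0.0851
at [ 0.3112 -0.4032  0.1492] [179.99  -0.    52.27] w 0.0851 t 0.6167 F [ 0.2 -0.4  0.2]
shift [0.1299 0.0327 0.0392] turn [ 1.000e-04  0.000e+00 -6.114e-01]
```

```bash
python3 -m inch '[[0.085,[0.13,0.0327,0.039],[0,0,-0.611]],[0.085,[0.13,0.0327,0.039],[0,0,-0.611]],[0.085,[0.13,0.0327,0.039],[0,0,-0.611]],[0.085,[0.13,0.0327,0.039],[0,0,-0.611]],[0.085,[0.13,0.0327,0.039],[0,0,-0.611]]]' 40;python3 - <<'E'
from h import *
goal(.4165,-.3205,.015,87.3)
c=cam("wrist"); cv2.imwrite("pics/w1.png",c["frame"][:,:,::-1])
E
```

```text
clock: 1.03
position: [0.4178, -0.3186, 0.1087]
orientation: [-179.9, -0.2, 87.6]
wrist_force: [-0.7, -1.1, -0.3]
width: 0.085
at [ 0.4178 -0.3186  0.1087] [-179.89   -0.21   87.61] w 0.085 t 1.0333 F [-0.7 -1.1 -0.3]
shift [-0.0022 -0.0011  0.0937] turn [-0.0019 -0.0036  0.0055]
```

View pics/w1.png

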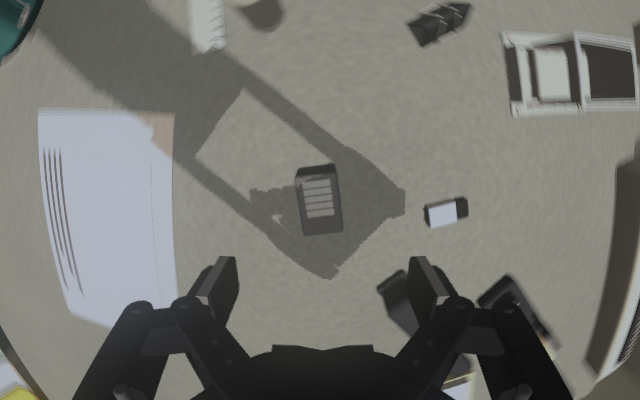

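```bash
python3 - <<'E'
from h import *
c=cam("wrist")
crop(c,270,140,370,260,6,"w1c.png")
for u,v in [(296,170),(336,168),(343,231),(302,235)]: print(px2w(c,u,v,.038))
E
```

```text
[ 0.39682414 -0.29250999  0.038     ]
[ 0.4282391  -0.29222278  0.038     ]
[ 0.43265823 -0.34600264  0.038     ]
[ 0.3981505  -0.34827837  0.038     ]
```

View pics/w1c.png

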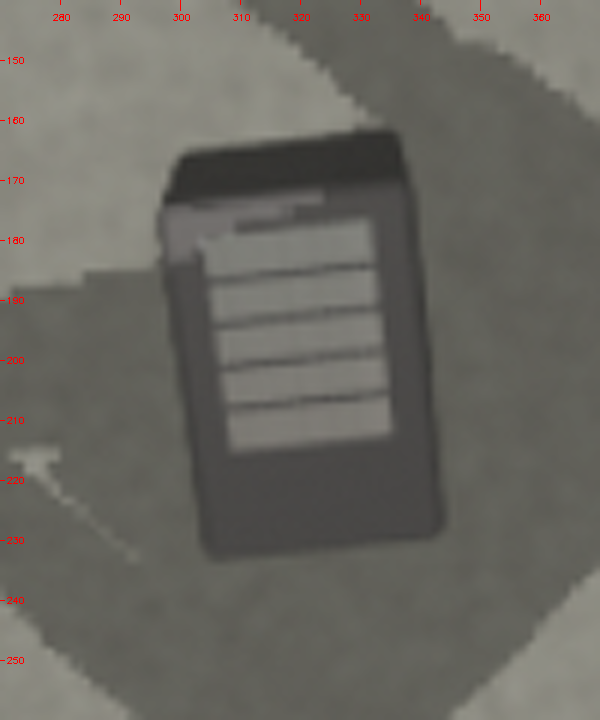

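```bash
python3 -m inch '[[0.085,[-0.002,-0.0027,0.0417],[0,0,-0.075]],[0.085,[-0.002,-0.0027,0.0767],[0,0,-0.075]],[0.085,[-0.002,-0.0027,0.0937],[0,0,-0.075]],[0.02,[-0.002,-0.0027,0.0937],[0,0,-0.075]],[0.02,[-0.002,-0.0027,0.0937],[0,0,-0.075]]]' 40; python3 -m inch '[[0.02,[0,0,0],[0,0,0]],[0.02,[0,0,0],[0,0,0]],[0.02,[0,0,0],[0,0,0]]]'
```

```text
clock: 1.55
position: [0.4123, -0.3243, 0.0166]
orientation: [-179.9, -0.1, 91.1]
wrist_force: [0.6, 0.1, -0.1]
width: 0.0634
clock: 1.8
position: [0.4144, -0.3256, 0.0195]
orientation: [179.8, 0.2, 91.2]
wrist_force: [0.8, -0.2, -0.9]
width: 0.0249
```

```bash
python3 - <<'E'
from h import *
s=read_state(); print(s["position"],s["orientation"],s["width"],s["wrist_force"])
c=cam("wrist"); cv2.imwrite("pics/w2.png",c["frame"][:,:,::-1])
c=cam("top"); crop(c,400,200,500,290,6,"t2.png")
E
```

```text
[ 0.41438795 -0.32563899  0.01954373] [179.8204128    0.18772849  91.20947916] 0.024871291236592916 [ 0.80209099 -0.23610594 -0.88571847]
```

View pics/w2.png

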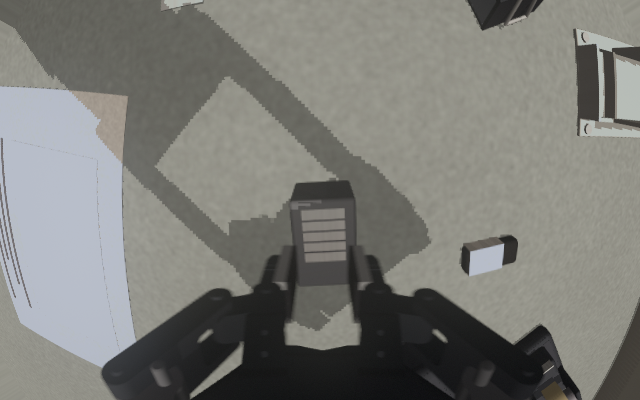

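View pics/t2.png

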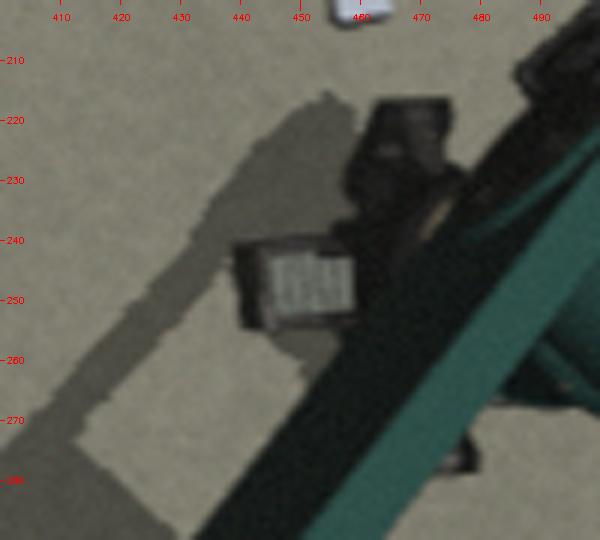

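```bash
python3 -m inch '[[0.02,[0,0,0],[0,0,0]],[0.02,[0,0,0],[0,0,0]]]';  python3 - <<'E'
from h import *
c=cam("wrist"); crop(c,240,160,400,300,5,"w3.png")
for p in [(.4144,-.3256,.0195),(.4144,-.3256,.0385)]:
    X=np.array(c["R"])@np.array(p)+c["t"]; f=200/np.tan(np.radians(c["vfov"]/2)); th=np.arctan2(np.hypot(X[0],X[1]),X[2]); print(c["cx"]+f*th*X[0]/np.hypot(X[0],X[1]),c["cy"]+f*th*X[1]/np.hypot(X[0],X[1]))
E
```

```text
clock: 2.07
position: [0.4135, -0.3244, 0.0177]
orientation: [180.0, 0.0, 91.3]
wrist_force: [-0.9, 0.9, 1.0]
width: 0.0197
324.9214150304024 243.56217412584235
325.2999436478907 259.16536483333243
```

View pics/w3.png

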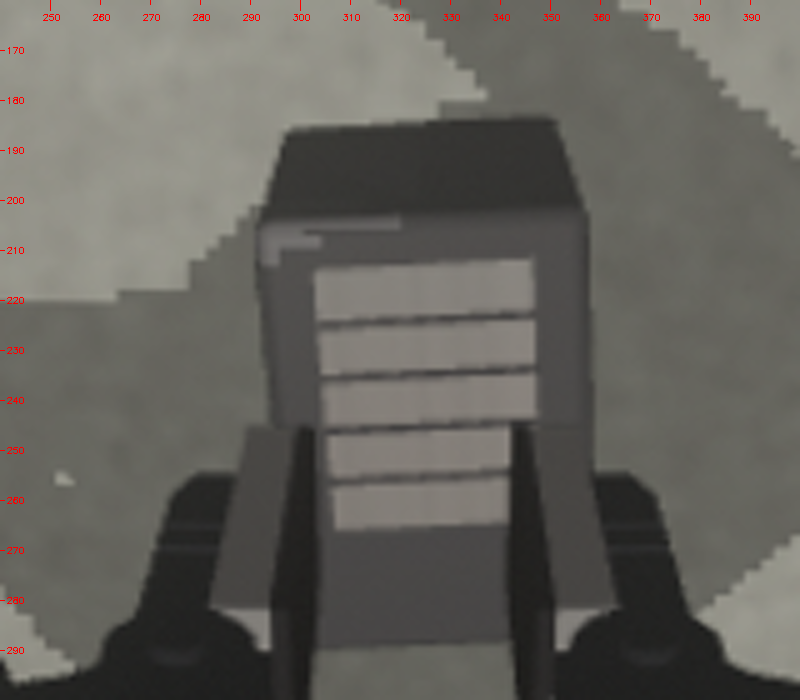

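```bash
python3 - <<'E'
from h import *
c=cam("wrist")
print("campos",-np.array(c["R"]).T@c["t"])
for u,v in [(291,203),(357,202),(358,289),(300,290)]: print(np.round(px2w(c,u,v,.038),4))
c=cam("side"); crop(c,360,110,480,220,6,"s3.png")
E
```

```text
campos [ 0.41058834 -0.24541686  0.18332284]
[ 0.3965 -0.2944  0.038 ]
[ 0.4292 -0.2932  0.038 ]
[ 0.4333 -0.3449  0.038 ]
[ 0.4006 -0.3461  0.038 ]
```

View pics/s3.png

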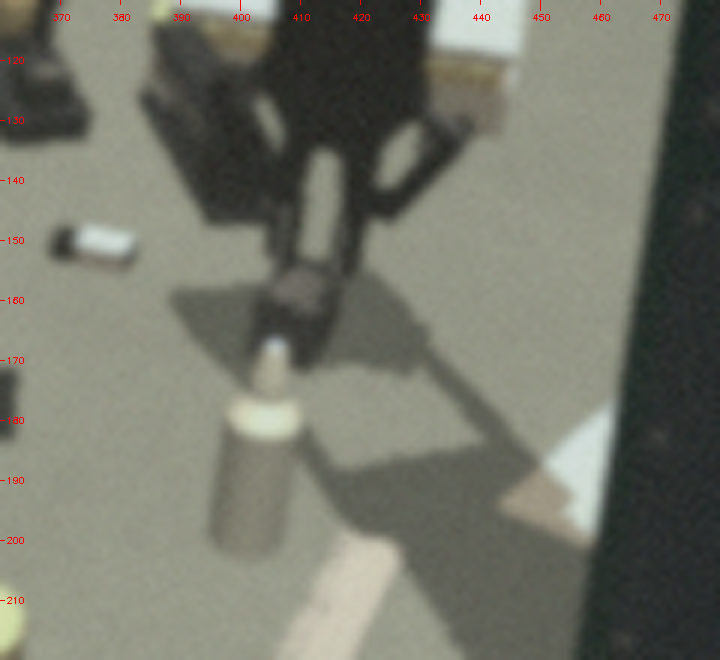

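```bash
cat >> h.py <<'E'
def w2px(c,p):
    X=np.array(c["R"])@np.array(p)+c["t"]; f=200/np.tan(np.radians(c["vfov"]/2)); r=np.hypot(X[0],X[1])
    k=f*np.arctan2(r,X[2])/r if c["fish"] else f/X[2]
    return np.round([c["cx"]+k*X[0],c["cy"]+k*X[1]],1)
E
python3 - <<'E'
from h import *
s=read_state(); p=s["position"]; print(p)
c=cam("side"); w=cam("wrist")
for z in (.018,.03,.042,.055):
  for dx in (-.01,.01):
    q=[p[0]+dx,p[1]+.011,z]; print(z,dx,w2px(c,q),w2px(w,q))
for q in [(.3965,-.2944,.038),(.4292,-.2932,.038),(.4333,-.3449,.038),(.3965,-.2944,0),(.4292,-.2932,0)]: print("cart",w2px(c,q))
print(w2px(c,(.377,-.15,.109)),w2px(c,(.377,-.15,0)))
E
```

```text
[ 0.41322251 -0.32423268  0.01723407]
0.018 -0.01 [411.2 163.4] [306.4 223.5]
0.018 0.01 [405.  161.6] [341.1 224.2]
0.03 -0.01 [411.8 160.1] [305.4 231.9]
0.03 0.01 [405.6 158.3] [342.4 232.6]
0.042 -0.01 [412.4 156.7] [304.3 241.5]
0.042 0.01 [406.1 154.9] [343.9 242.3]
0.055 -0.01 [413.1 153. ] [302.9 253.6]
0.055 0.01 [406.7 151.2] [345.7 254.3]
cart [412.2 161.4]
cart [401.7 158.5]
cart [406.5 150.5]
cart [410.3 172. ]
cart [400.  169.1]
[404.5 166. ] [399.1 198.9]
```

```bash
python3 -m inch '[[0.06,[0.005,0.0015,0],[0,0,0]],[0.06,[0.005,0.0015,0],[0,0,0]],[0.06,[0.005,0.0015,0],[0,0,0]],[0.06,[0.005,0.0015,0.01],[0,0,0]],[0.06,[0.005,0.0015,0.014],[0,0,0]]]'; python3 - <<'E'
from h import *
s=read_state(); p=s["position"]; print(p,s["width"],s["wrist_force"])
w=cam("wrist"); crop(w,220,160,420,310,4,"w4.png"); h=s["width"]/2
for z in (.0,.02,.03,.04):
  for dx in (-h,h):
    q=[p[0]+dx,p[1]+.011,z]; print(z,dx,w2px(w,q))
E
```

```text
clock: 2.73
position: [0.4143, -0.3189, 0.002]
orientation: [-180.0, -0.0, 91.3]
wrist_force: [-0.6, 0.5, -0.7]
width: 0.0599
[ 0.41427232 -0.31887569  0.00204118] 0.05988601659309989 [-0.64480126  0.46936548 -0.66816322]
0.0 -0.029943008296549944 [272.9 220.8]
0.0 0.029943008296549944 [374.4 222.8]
0.02 -0.029943008296549944 [267.4 234.8]
0.02 0.029943008296549944 [380.3 236.9]
0.03 -0.029943008296549944 [264.2 243. ]
0.03 0.029943008296549944 [383.7 245.2]
0.04 -0.029943008296549944 [260.6 252.2]
0.04 0.029943008296549944 [387.5 254.5]
```

View pics/w4.png

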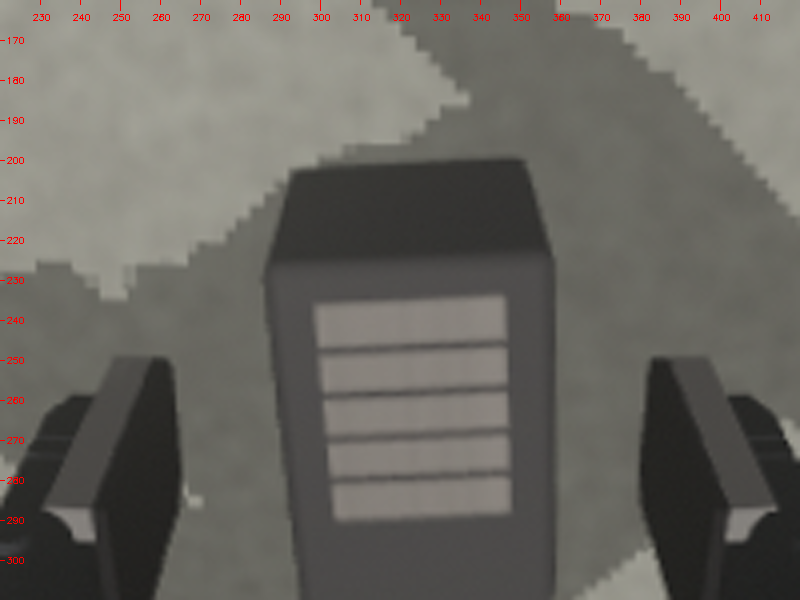

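```bash
python3 -m inch '[[0.06,[0,0,0.004],[0,0,0]],[0.06,[0,0,0.007],[0,0,0]],[0.06,[0,0,0.007],[0,0,0]]]'; python3 - <<'E'
from h import *
s=read_state(); p=s["position"]; print(p,s["width"],s["wrist_force"])
c=cam("top"); crop(c,400,200,500,290,6,"t4.png")
w=cam("wrist"); crop(w,220,160,420,310,4,"w5.png"); h=s["width"]/2
c=cam("side"); crop(c,360,110,460,200,6,"s4.png")
E
```

```text
clock: 3.03
position: [0.4141, -0.3188, -0.0048]
orientation: [-179.9, -0.1, 91.3]
wrist_force: [-0.6, -0.2, -0.9]
width: 0.0601
[ 0.41407821 -0.31880878 -0.00483739] 0.060063344377611065 [-0.57836451 -0.18257048 -0.9408348 ]
```

View pics/s4.png

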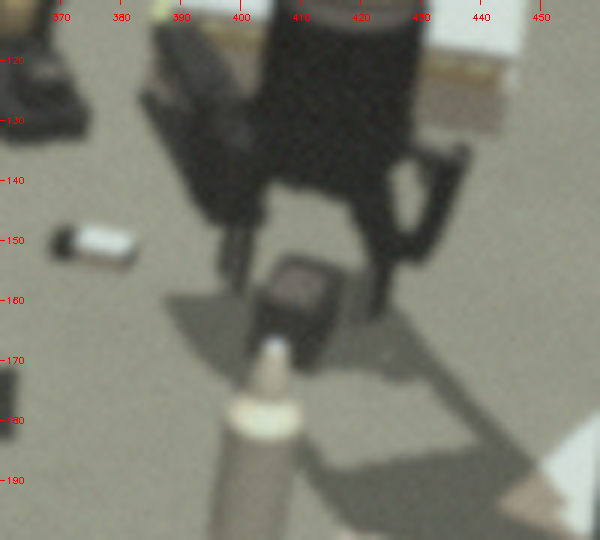

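View pics/w5.png

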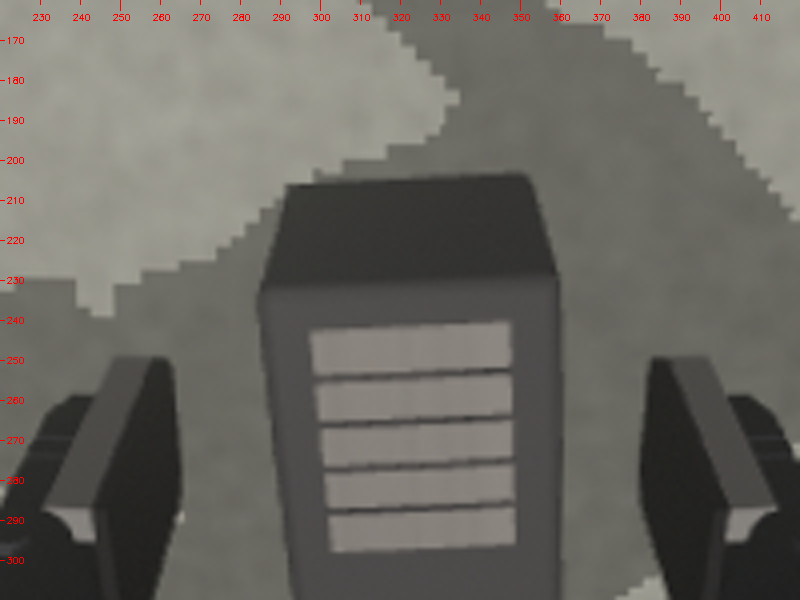

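```bash
python3 -m inch '[[0.06,[0,0,0.004],[0,0,0]],[0.06,[0,0,0.008],[0,0,0]],[0.02,[0,0,0.009],[0,0,0]],[0.02,[0,0,0.009],[0,0,0]],[0.02,[0,0,0.009],[0,0,0]]]' 40; python3 -m inch '[[0.02,[0,0,0],[0,0,0]],[0.02,[0,0,0],[0,0,0]]]'; python3 - <<'E'
from h import *
w=cam("wrist"); crop(w,220,160,420,310,4,"w6.png")
E
```

```text
clock: 3.6
position: [0.4147, -0.3193, -0.0127]
orientation: [180.0, 0.0, 91.3]
wrist_force: [0.5, -0.4, 0.6]
width: 0.0336
clock: 3.77
position: [0.4146, -0.3192, -0.0129]
orientation: [-180.0, 0.0, 91.3]
wrist_force: [0.4, -0.5, 0.5]
width: 0.0335
```

View pics/w6.png

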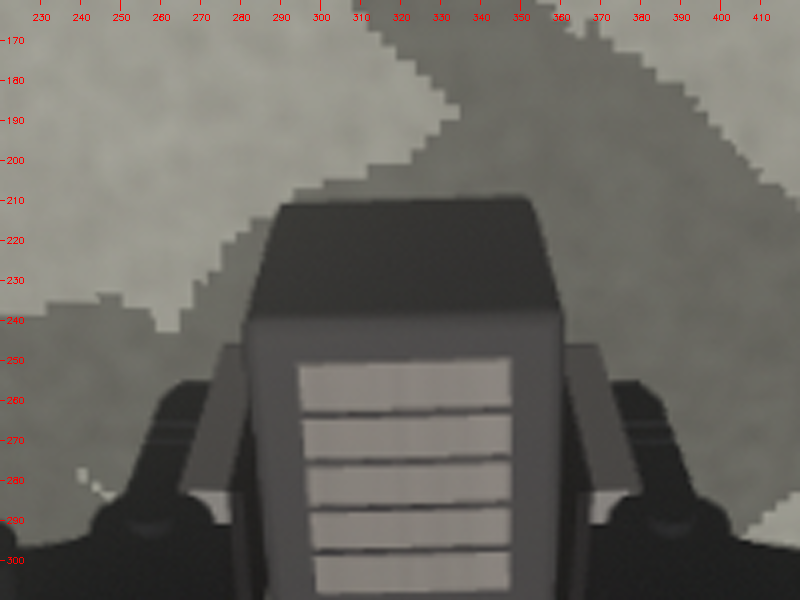

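```bash
python3 -m inch '[[0.02,[0,0,-0.03],[0,0,0]],[0.02,[0,0,-0.07],[0,0,0]],[0.02,[0,0,-0.113],[0,0,0]],[0.02,[0,0,-0.113],[0,0,0]]]'; python3 - <<'E'
from h import *
goal(.6665,-.2022,.1,6.5)
c=cam("wrist"); cv2.imwrite("pics/w7.png",c["frame"][:,:,::-1])
t=np.load("top.npy",allow_pickle=True).item()
a=[px2w(t,u,v,z)[:2]*1000 for u,v,z in [(377,125,.003),(383,170,.003),(416.5,166,.003),(390.5,121,.086),(395,154,.086),(413.5,148,.086),(408,118,.086)]]; print(np.round(a,0).tolist())
E
```

```text
clock: 4.15
position: [0.4188, -0.3231, 0.11]
orientation: [179.3, 0.7, 91.3]
wrist_force: [1.7, -1.4, 1.3]
width: 0.0335
at [ 0.4188 -0.3231  0.11  ] [179.3    0.71  91.26] w 0.0335 t 4.15 F [ 1.7 -1.4  1.3]
shift [0.1156 0.2502 0.0116] turn [1.9100e-02 9.0000e-04 1.4794e+00]
[[712.0, -159.0], [601.0, -169.0], [610.0, -250.0], [698.0, -178.0], [623.0, -185.0], [636.0, -227.0], [705.0, -217.0]]
```

View pics/w7.png

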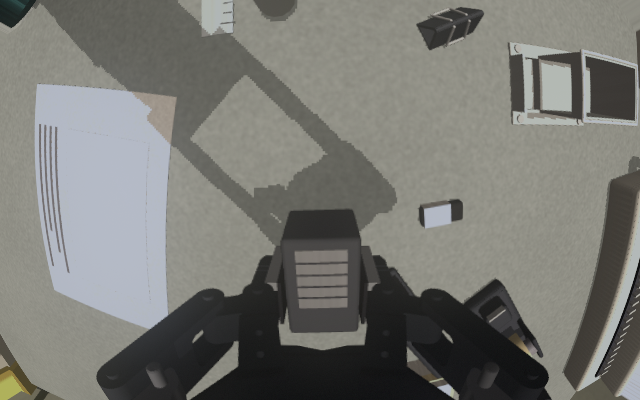

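```bash
python3 -m inch '[[0.02,[0.111,0.254,0],[0,0,1.489]],[0.02,[0.111,0.254,0],[0,0,1.489]],[0.02,[0.111,0.254,0],[0,0,1.489]],[0.02,[0.111,0.254,0],[0,0,1.489]],[0.02,[0.111,0.254,0],[0,0,1.489]]]'; python3 - <<'E'
from h import *
goal(.6665,-.2022,.1,6)
E
```

```text
clock: 4.62
position: [0.599, -0.2329, 0.0985]
orientation: [-179.9, 0.0, 56.1]
wrist_force: [0.7, -1.2, -0.7]
width: 0.0338
at [ 0.599  -0.2329  0.0985] [-1.7987e+02  3.0000e-02  5.6080e+01] w 0.0338 t 4.6167 F [ 0.7 -1.2 -0.7]
shift [ 0.0631  0.0388 -0.0016] turn [-0.0018  0.0014  0.874 ]
```

```bash
python3 -m inch '[[0.02,[0.063,0.039,0],[0,0,0.874]],[0.02,[0.063,0.039,0],[0,0,0.874]],[0.02,[0.063,0.039,0],[0,0,0.874]],[0.02,[0.063,0.039,0],[0,0,0.874]],[0.02,[0.063,0.039,0],[0,0,0.874]]]'; python3 -c "
from h import *
goal(.6665,-.2022,.1,6)"
```

```text
clock: 5.03
position: [0.6655, -0.2021, 0.0974]
orientation: [-179.9, 0.2, 20.4]
wrist_force: [0.5, -1.0, 0.0]
width: 0.0338
at [ 0.6655 -0.2021  0.0974] [-1.7987e+02  1.7000e-01  2.0380e+01] w 0.0338 t 5.0333 F [ 0.5 -1.   0. ]
shift [ 0.0009  0.0005 -0.0026] turn [-0.002   0.0033  0.251 ]
```

```bash
python3 -m inch '[[0.02,[0.0005,0.0005,0],[0,0,0.251]],[0.02,[0.0005,0.0005,0],[0,0,0.251]],[0.02,[0.0005,0.0005,0],[0,0,0.251]]]'; python3 - <<'E'
from h import *
goal(.6665,-.2022,.1,6)
c=cam("wrist"); crop(c,220,130,420,330,4,"w8.png")
c=cam("side"); crop(c,260,80,380,200,5,"s8.png")
E
```

```text
clock: 5.28
position: [0.6655, -0.2032, 0.0981]
orientation: [-179.9, 0.2, 6.2]
wrist_force: [-0.3, 0.2, -0.8]
width: 0.0335
at [ 0.6655 -0.2032  0.0981] [-1.7993e+02  1.6000e-01  6.1600e+00] w 0.0335 t 5.2833 F [-0.3  0.2 -0.8]
shift [ 0.0011 -0.0009 -0.0019] turn [-0.0013  0.0027  0.0027]
```

View pics/w8.png

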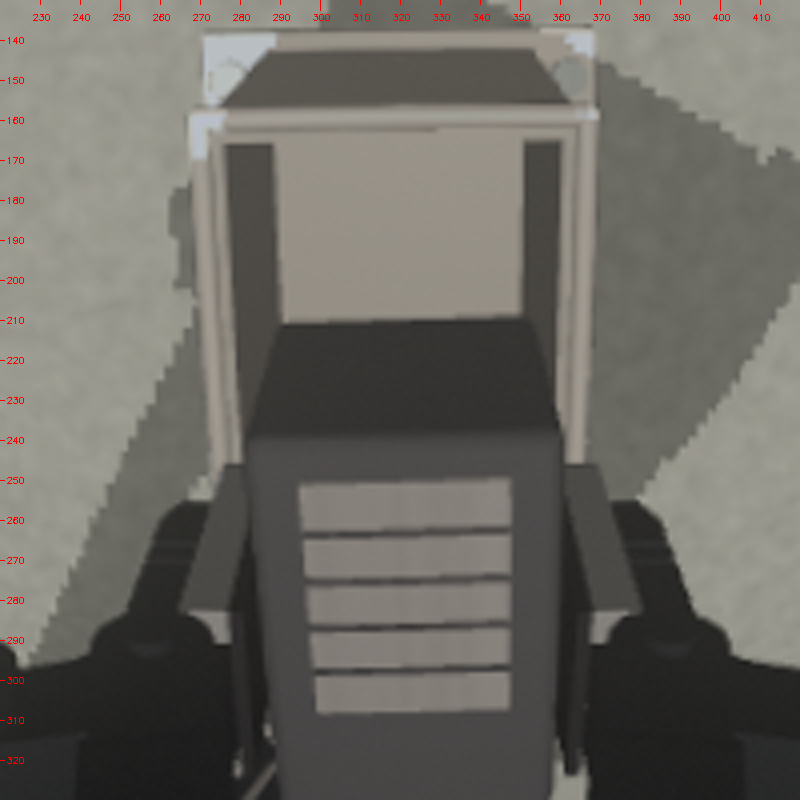

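View pics/s8.png

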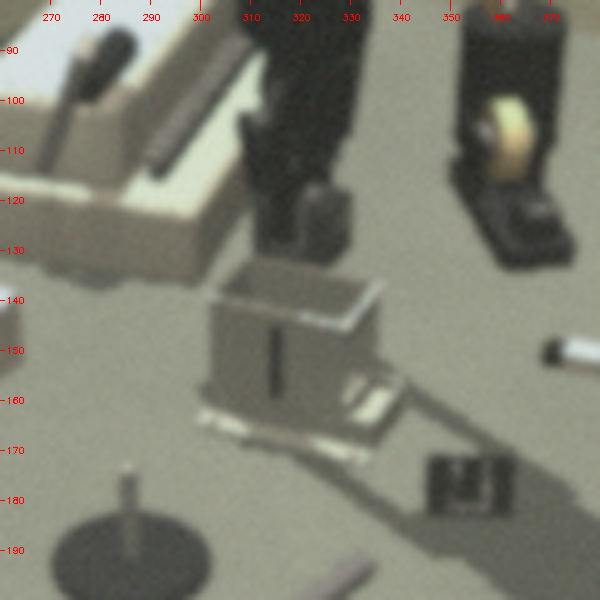

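```bash
python3 - <<'E'
from h import *
c=cam("wrist")
for u,v in [(269,158),(368.5,157),(272.5,240),(366,240)]: print(np.round(px2w(c,u,v,.086),4))
print(read_state()["position"])
E
```

```text
[ 0.7089 -0.1674  0.086 ]
[ 0.716  -0.2256  0.086 ]
[ 0.6561 -0.1728  0.086 ]
[ 0.6629 -0.2324  0.086 ]
[ 0.66576669 -0.20337458  0.09906265]
```

```bash
python3 -m inch '[[0.02,[0.002,-0.001,0.02],[0,0,0]],[0.02,[0.002,-0.001,0.034],[0,0,0]],[0.02,[0.002,-0.001,0.034],[0,0,0]],[0.02,[0.002,-0.001,0.034],[0,0,0]]]'; python3 - <<'E'
from h import *
s=read_state(); print(s["position"],s["wrist_force"])
c=cam("side"); crop(c,260,80,380,200,5,"s9.png")
c=cam("wrist"); crop(c,220,130,420,330,4,"w9.png")
E
```

```text
clock: 5.77
position: [0.6671, -0.202, 0.0646]
orientation: [-179.9, 0.2, 6.3]
wrist_force: [-0.5, -0.2, -0.3]
width: 0.034
[ 0.66707465 -0.20195844  0.06456769] [-0.457452   -0.16056765 -0.34371381]
```

View pics/s9.png

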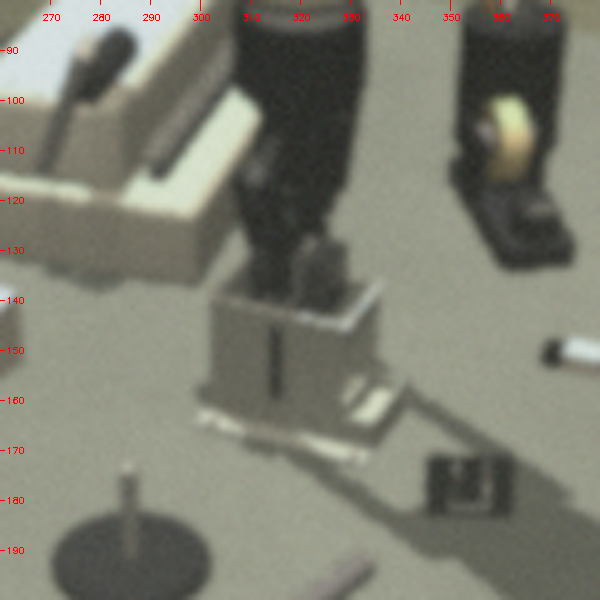

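View pics/w9.png

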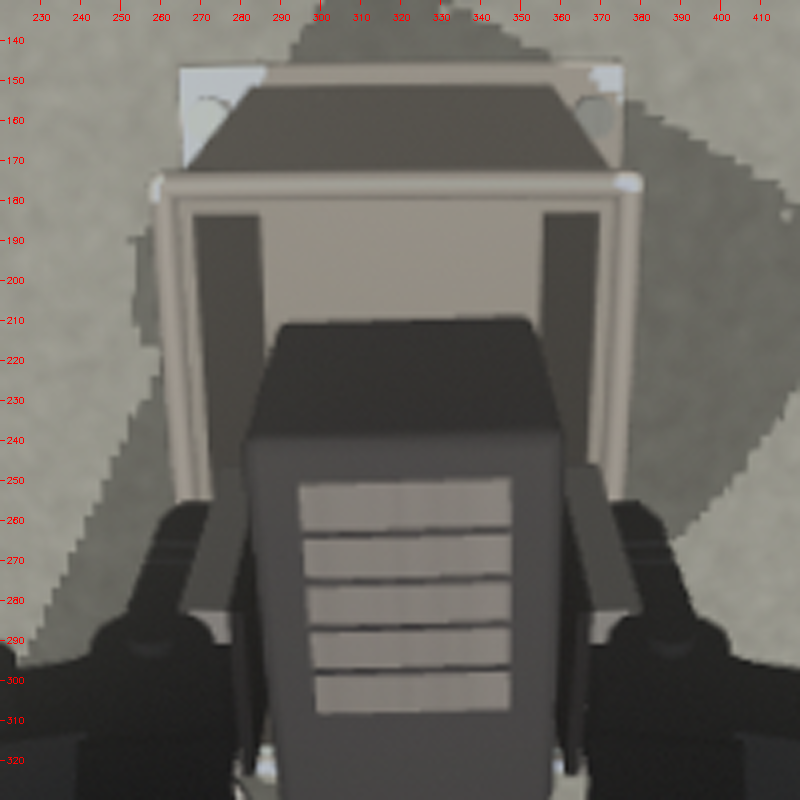

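```bash
python3 -m inch '[[0.045,[0,0,0],[0,0,0]],[0.06,[0,0,0],[0,0,0]],[0.06,[0,0,0],[0,0,0]],[0.06,[0,0,-0.03],[0,0,0]],[0.085,[0,0,-0.06],[0,0,0]]]'; python3 - <<'E'
from h import *
goal(.4085,.329,.10,107)
c=cam("wrist"); crop(c,220,130,420,330,4,"w10.png")
E
```

```text
clock: 6.28
position: [0.6664, -0.2017, 0.124]
orientation: [-179.8, 0.3, 6.3]
wrist_force: [0.6, 0.4, 1.2]
width: 0.0705
at [ 0.6664 -0.2017  0.124 ] [-179.84    0.32    6.27] w 0.0705 t 6.2833 F [0.6 0.4 1.2]
shift [-0.1982 -0.5556  0.0267] turn [-7.000e-03  1.600e-03 -1.758e+00]
```

View pics/w10.png

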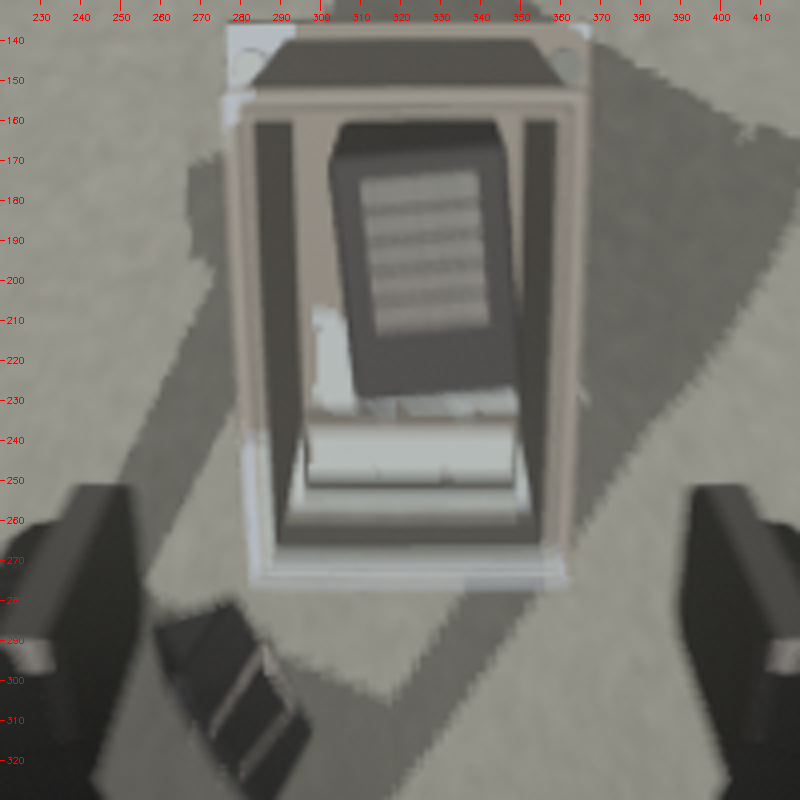

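```bash
python3 -m inch '[[0.085,[-0.199,-0.556,0.02],[0,0,-1.758]],[0.085,[-0.199,-0.556,0.02],[0,0,-1.758]],[0.085,[-0.199,-0.556,0.02],[0,0,-1.758]],[0.085,[-0.199,-0.556,0.02],[0,0,-1.758]],[0.085,[-0.199,-0.556,0.02],[0,0,-1.758]]]'; python3 -c "
from h import *
goal(.4085,.329,.10,107)"
```

```text
clock: 6.75
position: [0.5763, -0.0137, 0.1198]
orientation: [179.9, -0.1, 42.4]
wrist_force: [1.2, 0.3, -0.4]
width: 0.0852
at [ 0.5763 -0.0137  0.1198] [ 1.7992e+02 -8.0000e-02  4.2400e+01] w 0.0852 t 6.75 F [ 1.2  0.3 -0.4]
shift [ 0.1072 -0.3663  0.0194] turn [ 2.0000e-03 -4.0000e-04 -1.1274e+00]
```

```bash
python3 -m inch '[[0.085,[0.107,-0.366,0.019],[0,0,-1.127]],[0.085,[0.107,-0.366,0.019],[0,0,-1.127]],[0.085,[0.107,-0.366,0.019],[0,0,-1.127]],[0.085,[0.107,-0.366,0.019],[0,0,-1.127]],[0.085,[0.107,-0.366,0.019],[0,0,-1.127]]]'; python3 -c "
from h import *
goal(.4085,.329,.10,107)"
```

```text
clock: 7.17
position: [0.4858, 0.1739, 0.1096]
orientation: [179.9, -0.1, 78.2]
wrist_force: [0.5, -0.5, 0.2]
width: 0.085
at [0.4858 0.1739 0.1096] [ 1.7987e+02 -6.0000e-02  7.8230e+01] w 0.085 t 7.1667 F [ 0.5 -0.5  0.2]
shift [ 0.136  -0.1073  0.0095] turn [ 2.500e-03 -5.000e-04 -5.021e-01]
```

```bash
python3 -m inch '[[0.085,[0.136,-0.1073,0.0095],[0,0,-0.502]],[0.085,[0.136,-0.1073,0.0095],[0,0,-0.502]],[0.085,[0.136,-0.1073,0.0095],[0,0,-0.502]],[0.085,[0.136,-0.1073,0.0095],[0,0,-0.502]],[0.085,[0.136,-0.1073,0.0095],[0,0,-0.502]]]';python3 -m inch '[[0.085,[0,0,0],[0,0,0]],[0.085,[0,0,0],[0,0,0]]]'; python3 - <<'E'
from h import *
goal(.4085,.329,.10,107)
c=cam("wrist"); crop(c,220,100,420,300,4,"w11.png")
E
```

```text
clock: 7.58
position: [0.4069, 0.333, 0.0996]
orientation: [180.0, -0.2, 107.2]
wrist_force: [-0.0, 0.3, 0.3]
width: 0.0848
clock: 7.75
position: [0.4103, 0.3278, 0.0997]
orientation: [179.9, 0.0, 106.7]
wrist_force: [-0.3, 1.1, 0.4]
width: 0.0851
at [0.4103 0.3278 0.0997] [1.7993e+02 4.0000e-02 1.0668e+02] w 0.0851 t 7.75 F [-0.3  1.1  0.4]
shift [ 0.0017 -0.0014 -0.0003] turn [ 0.0011  0.0008 -0.0057]
```

View pics/w11.png

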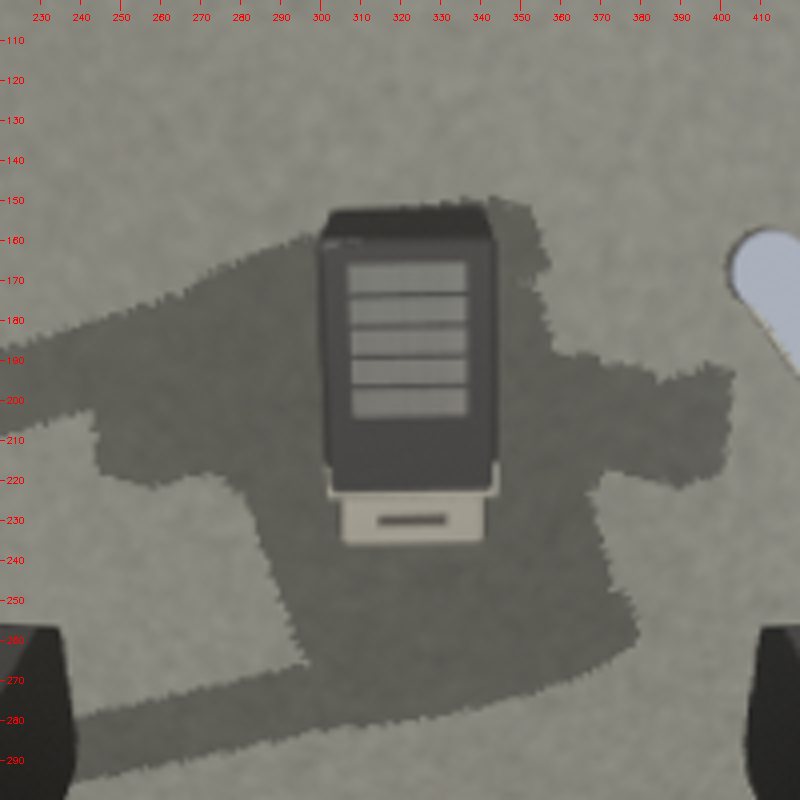

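```bash
python3 - <<'E'
from h import *
c=cam("wrist")
for u,v,z in [(300,159.5,.038),(344,159.5,.038),(343.5,222,.038),(302.5,222.5,.038),(305.5,235.5,.032),(341,235.5,.032)]: print(np.round(px2w(c,u,v,z),4))
a=(px2w(c,300,159.5,.038)+px2w(c,344,159.5,.038))/2; b=(px2w(c,305.5,235.5,.033)+px2w(c,341,235.5,.033))/2
print((a+b)/2,np.linalg.norm(a-b),np.degrees(np.arctan2(*(a-b)[1::-1]))); s=read_state(); print(s["position"]); goal(*((a+b)/2)[:2],-.013,107)
E
```

```text
[0.3838 0.3577 0.038 ]
[0.4152 0.367  0.038 ]
[0.4301 0.3192 0.038 ]
[0.3991 0.3095 0.038 ]
[0.4048 0.2966 0.032 ]
[0.433  0.3049 0.032 ]
[0.40915329 0.3317675  0.0355    ] 0.06438602030569826 107.48265400406008
[0.41107255 0.32669554 0.09960134]
at [0.4111 0.3267 0.0996] [1.7995e+02 3.0000e-02 1.0652e+02] w 0.0848 t 7.85 F [-0.2 -0.7 -1.1]
shift [ 0.0055 -0.0005  0.1126] turn [ 0.0009  0.0006 -0.0083]
```

```bash
python3 -m inch '[[0.06,[0.003,-0.0005,0.03],[0,0,0]],[0.06,[0.004,-0.0005,0.07],[0,0,0]],[0.06,[0.004,-0.0005,0.1],[0,0,0]],[0.06,[0.004,-0.0005,0.113],[0,0,0]],[0.02,[0.004,-0.0005,0.113],[0,0,0]]]' 40;python3 -m inch '[[0.02,[0,0,0],[0,0,0]],[0.02,[0,0,0],[0,0,0]],[0.02,[0,0,0],[0,0,0]],[0.02,[0,0,0],[0,0,0]]]'; python3 - <<'E'
from h import *
c=cam("wrist"); crop(c,220,130,420,330,4,"w12.png")
E
```

```text
clock: 8.27
position: [0.4064, 0.3277, -0.0182]
orientation: [-179.5, 0.2, 106.5]
wrist_force: [-0.6, -1.0, -0.1]
width: 0.0494
clock: 8.6
position: [0.41, 0.332, -0.0118]
orientation: [179.8, -0.1, 106.6]
wrist_force: [0.6, -0.4, -0.3]
width: 0.0335
```

View pics/w12.png

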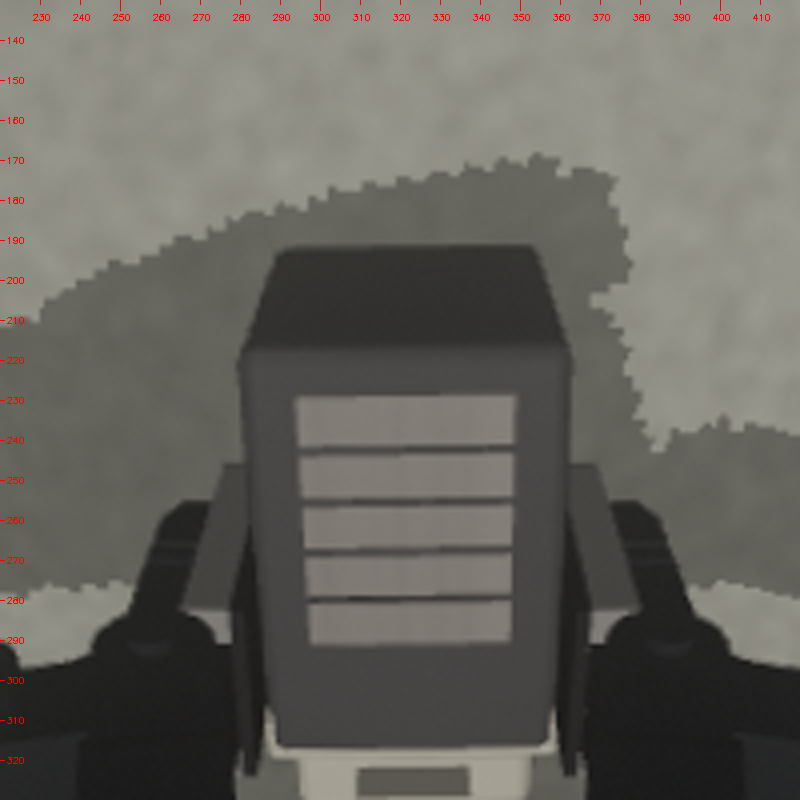

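```bash
python3 -m inch '[[0.02,[0,0,-0.02],[0,0,0]],[0.02,[0,0,-0.05],[0,0,0]],[0.02,[0,0,-0.09],[0,0,0]],[0.02,[0,0,-0.113],[0,0,0]],[0.02,[0,0,-0.113],[0,0,0]]]'; python3 -c "
from h import *
goal(.6675,-.202,.10,6)"
```

```text
clock: 9.07
position: [0.4124, 0.3342, 0.1076]
orientation: [179.2, -0.2, 106.7]
wrist_force: [0.9, 0.4, -0.3]
width: 0.0333
at [0.4124 0.3342 0.1076] [179.16  -0.24 106.67] w 0.0333 t 9.0667 F [ 0.9  0.4 -0.3]
shift [-0.5868  0.0905  0.0065] turn [ 0.007  -0.0158  1.7569]
```

```bash
python3 -m inch '[[0.02,[-0.585,0.094,0],[0,0,1.756]],[0.02,[-0.585,0.094,0],[0,0,1.756]],[0.02,[-0.585,0.094,0],[0,0,1.756]],[0.02,[-0.585,0.094,0],[0,0,1.756]],[0.02,[-0.585,0.094,0],[0,0,1.756]]]'; python3 -c "
from h import *
goal(.6675,-.202,.10,6)"
```

```text
clock: 9.48
position: [0.4994, 0.1423, 0.0994]
orientation: [180.0, -0.0, 70.5]
wrist_force: [1.2, 0.5, -0.7]
width: 0.0337
at [0.4994 0.1423 0.0994] [ 1.7996e+02 -2.0000e-02  7.0540e+01] w 0.0337 t 9.4833 F [ 1.2  0.5 -0.7]
shift [-0.2686  0.2732 -0.0005] turn [ 4.0000e-04 -6.0000e-04  1.1264e+00]
```

```bash
python3 -m inch '[[0.02,[-0.2686,0.273,0],[0,0,1.126]],[0.02,[-0.2686,0.273,0],[0,0,1.126]],[0.02,[-0.2686,0.273,0],[0,0,1.126]],[0.02,[-0.2686,0.273,0],[0,0,1.126]],[0.02,[-0.2686,0.273,0],[0,0,1.126]]]'; python3 -c "
from h import *
goal(.6675,-.202,.10,6)"
```

```text
clock: 9.9
position: [0.5918, -0.0448, 0.0992]
orientation: [180.0, -0.0, 34.7]
wrist_force: [0.7, 1.0, -0.1]
width: 0.0337
at [ 0.5918 -0.0448  0.0992] [ 1.7999e+02 -1.0000e-02  3.4670e+01] w 0.0337 t 9.9 F [ 0.7  1.  -0.1]
shift [-0.0272  0.1723 -0.0007] turn [ 1.000e-04 -3.000e-04  5.004e-01]
```

```bash
python3 -m inch '[[0.02,[-0.027,0.172,0],[0,0,0.5]],[0.02,[-0.027,0.172,0],[0,0,0.5]],[0.02,[-0.027,0.172,0],[0,0,0.5]],[0.02,[-0.027,0.172,0],[0,0,0.5]],[0.02,[-0.027,0.172,0],[0,0,0.5]]]'; python3 -m inch '[[0.02,[0,0,0],[0,0,0]],[0.02,[0,0,0],[0,0,0]]]'; python3 - <<'E'
from h import *
goal(.6675,-.202,.10,6)
c=cam("wrist"); crop(c,220,130,420,330,4,"w13.png")
E
```

```text
clock: 10.32
position: [0.6691, -0.2063, 0.0977]
orientation: [179.8, 0.0, 5.8]
wrist_force: [-0.7, 0.2, -1.6]
width: 0.0332
clock: 10.48
position: [0.6676, -0.1989, 0.0985]
orientation: [-179.9, 0.1, 6.4]
wrist_force: [-0.1, -0.3, 1.1]
width: 0.0335
at [ 0.6676 -0.1989  0.0985] [-1.7991e+02  7.0000e-02  6.4000e+00] w 0.0335 t 10.4833 F [-0.1 -0.3  1.1]
shift [-0.0004  0.0031 -0.0015] turn [-0.0015  0.0012  0.0069]
```

View pics/w13.png

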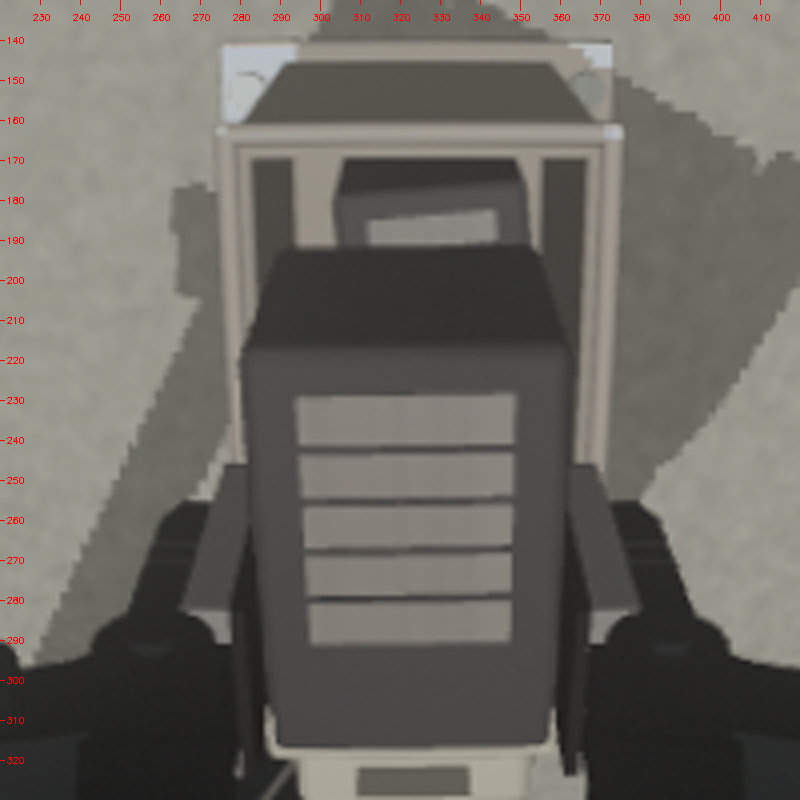

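```bash
python3 -m inch '[[0.02,[0,0,0],[0,0,0]],[0.02,[0,0,0],[0,0,0]],[0.02,[0,0,0],[0,0,0]]]'; python3 - <<'E'
from h import *
goal(.6675,-.202,.10,6)
c=cam("wrist"); crop(c,220,130,420,330,4,"w14.png")
E
```

```text
clock: 10.78
position: [0.6679, -0.1976, 0.0999]
orientation: [180.0, -0.0, 6.5]
wrist_force: [0.1, 0.9, -0.7]
width: 0.0335
at [ 0.6679 -0.1976  0.0999] [ 1.7999e+02 -3.0000e-02  6.5000e+00] w 0.0335 t 10.7833 F [ 0.1  0.9 -0.7]
shift [-0.0009  0.0043 -0.0001] turn [ 0.0002 -0.0005  0.0088]
```

View pics/w14.png

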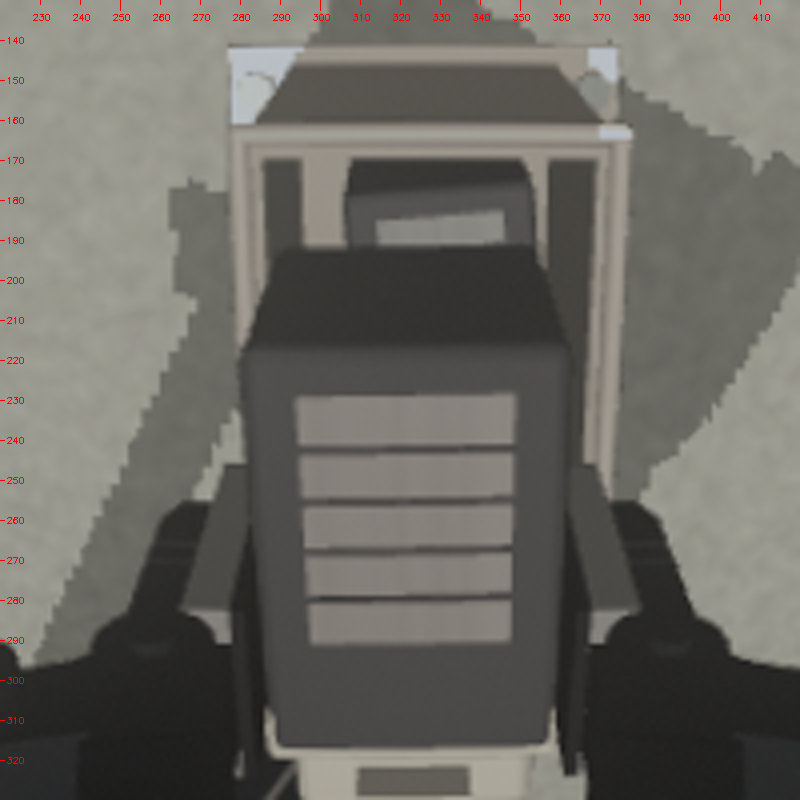

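```bash
python3 - <<'E'
from h import *
c=cam("wrist"); p=read_state()["position"]; print(p)
a=px2w(c,280,217,p[2]+.051);b=px2w(c,362,217,p[2]+.051); m=(a+b)/2; print(a,b,m, np.linalg.norm((m-p)[:2]))
for u,v in [(276.5,161),(377,161)]: print(px2w(c,u,v,.086))
E
```

```text
[ 0.66797038 -0.19817312  0.09977039]
[ 0.70020428 -0.17785728  0.15077039] [ 0.70390053 -0.21044814  0.15077039] [ 0.70205241 -0.19415271  0.15077039] 0.03431833523350251
[ 0.70957391 -0.16650508  0.086     ]
[ 0.71637041 -0.22583881  0.086     ]
```

```bash
python3 -m inch '[[0.02,[-0.001,0.004,0.01],[0,0,0]],[0.02,[-0.001,0.004,0.025],[0,0,0]],[0.02,[-0.001,0.004,0.035],[0,0,0]],[0.02,[-0.001,0.004,0.035],[0,0,0]],[0.02,[-0.001,0.004,0.035],[0,0,0]]]'; python3 - <<'E'
from h import *
s=read_state(); print(s["position"],s["wrist_force"])
c=cam("wrist"); crop(c,220,130,420,330,4,"w15.png")
E
```

```text
clock: 11.3
position: [0.667, -0.2033, 0.0633]
orientation: [-180.0, 0.1, 6.4]
wrist_force: [0.9, -0.4, -0.2]
width: 0.0336
[ 0.66703167 -0.20328166  0.06333435] [ 0.91901479 -0.44915024 -0.21939849]
```

View pics/w15.png

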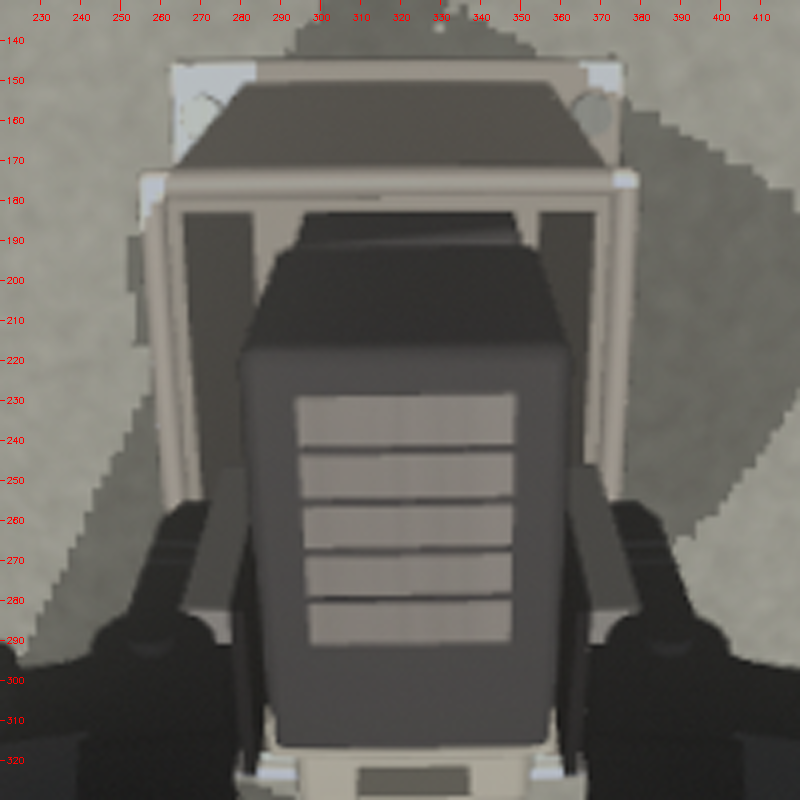

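```bash
python3 -m inch '[[0.045,[0,0,0],[0,0,0]],[0.06,[0,0,0],[0,0,0]],[0.07,[0,0,0],[0,0,0]],[0.085,[0,0,-0.03],[0,0,0]],[0.085,[0,0,-0.06],[0,0,0]]]'; python3 - <<'E'
from h import *
goal(.456,-.0047,.10,90)
c=cam("wrist"); crop(c,220,130,420,330,4,"w16.png")
E
```

```text
clock: 11.77
position: [0.6656, -0.2026, 0.1214]
orientation: [-179.8, 0.4, 6.4]
wrist_force: [0.9, -0.1, 0.7]
width: 0.0849
at [ 0.6656 -0.2026  0.1214] [-179.81    0.37    6.38] w 0.0849 t 11.7667 F [ 0.9 -0.1  0.7]
shift [-0.1861 -0.2199  0.0233] turn [-0.0074  0.0028 -1.4594]
```

View pics/w16.png

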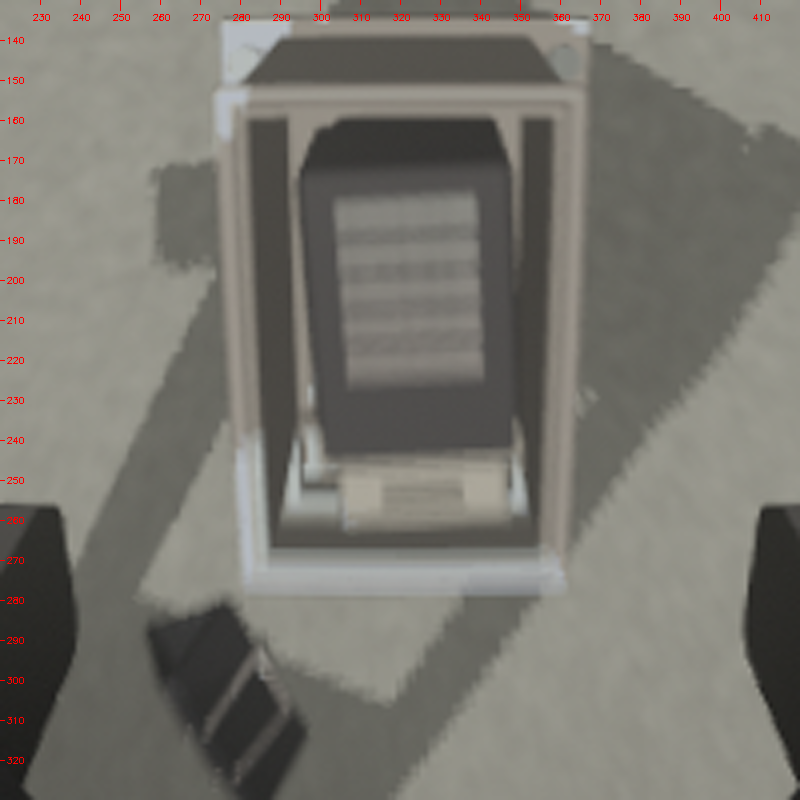

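```bash
python3 -m inch '[[0.085,[-0.188,-0.221,0.02],[0,0,0.112]],[0.085,[-0.188,-0.221,0.02],[0,0,0.112]],[0.085,[-0.188,-0.221,0.02],[0,0,0.112]],[0.085,[-0.188,-0.221,0.02],[0,0,0.112]],[0.085,[-0.188,-0.221,0.02],[0,0,0.112]]]'; python3 -c "
from h import *
goal(.4557,-.0047,.10,0)"
```

```text
clock: 12.23
position: [0.5147, -0.06, 0.1099]
orientation: [180.0, -0.1, -0.1]
wrist_force: [-0.6, 0.4, -0.0]
width: 0.0849
at [ 0.5147 -0.06    0.1099] [ 1.7999e+02 -6.0000e-02 -7.0000e-02] w 0.0849 t 12.2333 F [-0.6  0.4 -0. ]
shift [-0.0591 -0.0552  0.0098] turn [ 0.0001 -0.001  -0.0011]
```

```bash
python3 -m inch '[[0.085,[-0.03,-0.028,0.01],[0,0,0]],[0.085,[-0.059,-0.055,0.01],[0,0,0]],[0.085,[-0.059,-0.055,0.01],[0,0,0]],[0.085,[-0.059,-0.055,0.01],[0,0,0]],[0.085,[-0.059,-0.055,0.01],[0,0,0]]]'; python3 - <<'E'
from h import *
goal(.4557,-.0047,.10,0)
c=cam("wrist"); crop(c,220,100,420,300,4,"w17.png")
E
```

```text
clock: 12.65
position: [0.4581, -0.0062, 0.1009]
orientation: [179.9, -0.2, -0.0]
wrist_force: [0.7, -0.7, -0.4]
width: 0.0848
at [ 0.4581 -0.0062  0.1009] [ 1.7995e+02 -1.7000e-01 -1.0000e-02] w 0.0848 t 12.65 F [ 0.7 -0.7 -0.4]
shift [-0.0024 -0.0015  0.0009] turn [ 0.0009 -0.003  -0.0001]
```

View pics/w17.png

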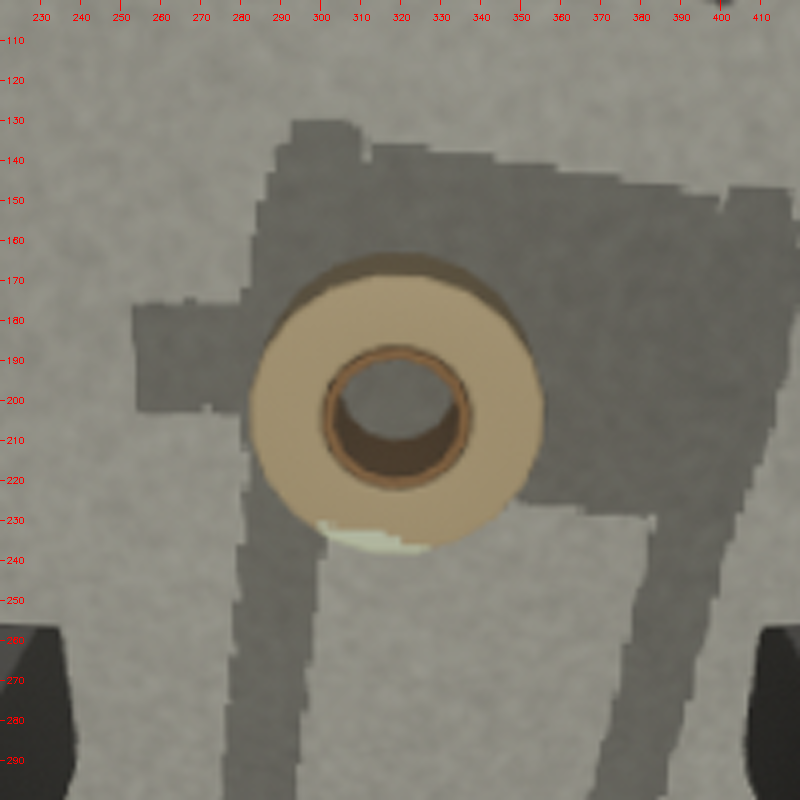

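```bash
python3 -m inch '[[0.085,[0,0,0],[0,0,0]]]'; python3 - <<'E'
from h import *
c=cam("wrist"); crop(c,220,100,420,300,4,"w17b.png")
im=cv2.cvtColor(c["frame"],cv2.COLOR_RGB2HSV)
m=((im[...,0]>8)&(im[...,0]<25)&(im[...,1]>70)).astype(np.uint8); n,l,st,ce=cv2.connectedComponentsWithStats(m)
print([(s.tolist()) for s in st[1:] if s[4]>300])
goal(.4557,-.0047,.10,0)
for u,v in [(282.5,203),(355.5,203),(319,169),(319,238)]: print(px2w(c,u,v,.025))
for u,v in [(300.5,204.5),(337.5,204.5),(319,186.5),(319,222)]: print(px2w(c,u,v,.025))
E
```

```text
clock: 12.78
position: [0.4586, -0.0069, 0.1007]
orientation: [180.0, -0.1, -0.1]
wrist_force: [-0.1, 0.1, 0.3]
width: 0.0849
[[126, 120, 27, 34, 423], [282, 165, 73, 72, 3636], [0, 383, 29, 17, 313]]
at [ 0.4584 -0.0069  0.1005] [ 1.7998e+02 -7.0000e-02 -1.1000e-01] w 0.085 t 12.8333 F [-0.3 -0.2 -0.7]
shift [-0.0028 -0.0022  0.0005] turn [ 0.0004 -0.0013 -0.002 ]
[0.45690031 0.025301   0.025     ]
[ 0.45677125 -0.03500129  0.025     ]
[ 0.48537201 -0.00503055  0.025     ]
[ 0.42521027 -0.00470481  0.025     ]
[0.45557254 0.0103833  0.025     ]
[ 0.45550832 -0.02012403  0.025     ]
[ 0.47090266 -0.00496016  0.025     ]
[ 0.44002566 -0.00479281  0.025     ]
```

View pics/w17b.png

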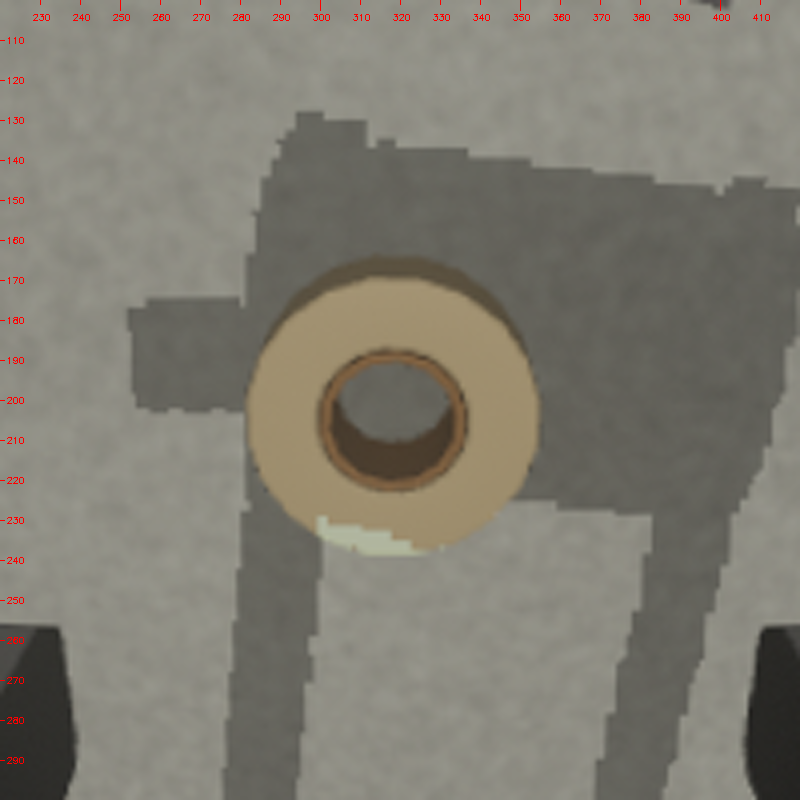

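```bash
python3 -m inch '[[0.085,[-0.003,-0.002,0.035],[0,0,0]],[0.085,[-0.003,-0.002,0.075],[0,0,0]],[0.085,[-0.003,-0.002,0.105],[0,0,0]],[0.085,[-0.003,-0.002,0.122],[0,0,0]],[0.085,[-0.003,-0.002,0.122],[0,0,0]]]';python3 -m inch '[[0.05,[0,0,0],[0,0,0]],[0.05,[0,0,0],[0,0,0]],[0.05,[0,0,0],[0,0,0]],[0.05,[0,0,0],[0,0,0]]]' 40; python3 - <<'E'
from h import *
c=cam("wrist"); crop(c,220,130,420,330,4,"w18.png")
c=cam("side"); crop(c,290,150,410,270,5,"s18.png")
E
```

```text
clock: 13.25
position: [0.4505, -0.0042, -0.0267]
orientation: [-179.9, 0.6, -0.1]
wrist_force: [-0.1, -0.0, -0.3]
width: 0.0851
clock: 13.58
position: [0.4563, -0.0044, -0.0199]
orientation: [180.0, -0.3, -0.1]
wrist_force: [0.4, 0.2, 2.8]
width: 0.0606
```

View pics/w18.png

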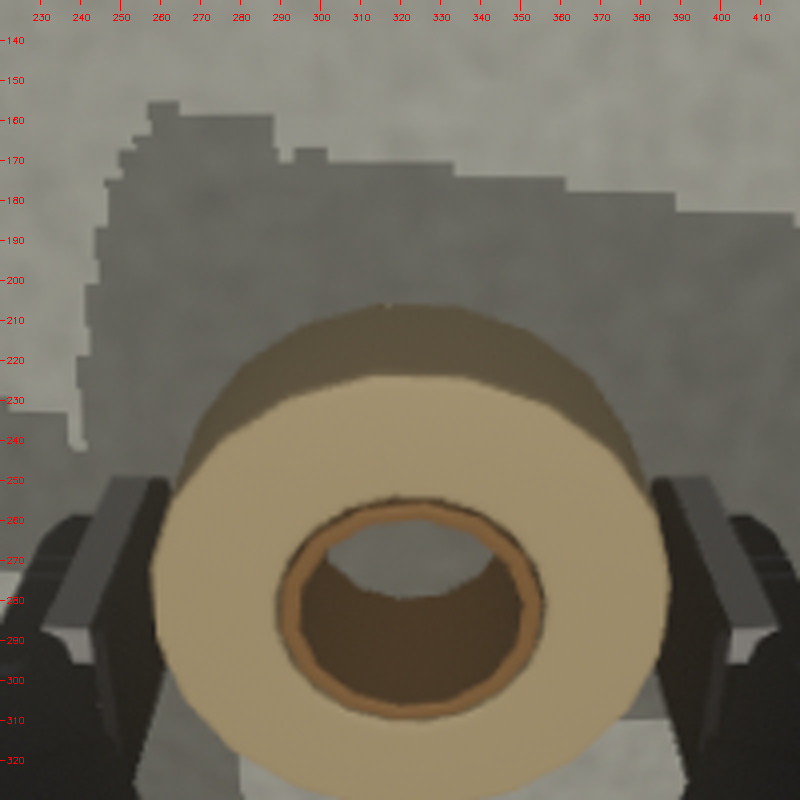

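View pics/s18.png

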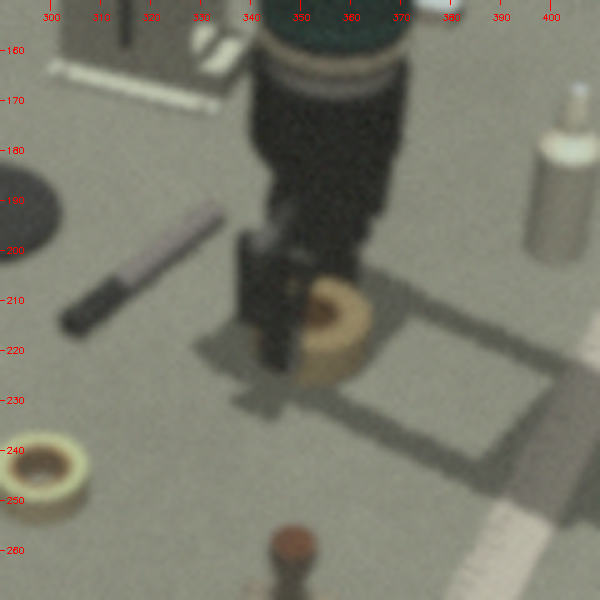

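```bash
python3 -m inch '[[0.05,[0,0,-0.02],[0,0,0]],[0.05,[0,0,-0.055],[0,0,0]],[0.05,[0,0,-0.09],[0,0,0]],[0.05,[0.03,0,-0.105],[0,0,0]],[0.05,[0.07,0.003,-0.105],[0,0,0]]]';python3 -m inch '[[0.05,[0.035,0.001,0],[0,0,0]],[0.05,[0.07,0.002,0],[0,0,0]],[0.05,[0.10,0.004,0],[0,0,0]],[0.05,[0.12,0.005,0],[0,0,0]],[0.05,[0.12,0.005,0],[0,0,0]]]'; python3 -m inch '[[0.05,[0,0,0],[0,0,0]],[0.05,[0,0,0],[0,0,0]],[0.05,[0,0,0],[0,0,0]]]'; python3 - <<'E'
from h import *
goal(.664,-.013,.085,0)
c=cam("wrist"); crop(c,220,130,420,330,4,"w19.png")
E
```

```text
clock: 14.1
position: [0.5266, -0.0068, 0.0896]
orientation: [179.9, -0.6, -0.0]
wrist_force: [1.0, -0.5, 0.3]
width: 0.0605
clock: 14.52
position: [0.6472, -0.0124, 0.0822]
orientation: [180.0, -0.1, -0.0]
wrist_force: [-0.6, -0.0, -1.3]
width: 0.0602
clock: 14.77
position: [0.6431, -0.0119, 0.083]
orientation: [180.0, 0.0, -0.0]
wrist_force: [-1.0, 1.0, -0.4]
width: 0.0606
at [ 0.6431 -0.0119  0.083 ] [ 1.8e+02  4.0e-02 -3.0e-02] w 0.0606 t 14.7667 F [-1.   1.  -0.4]
shift [ 0.0209  0.0011 -0.002 ] turn [ 0.      0.0008 -0.0006]
```

View pics/w19.png

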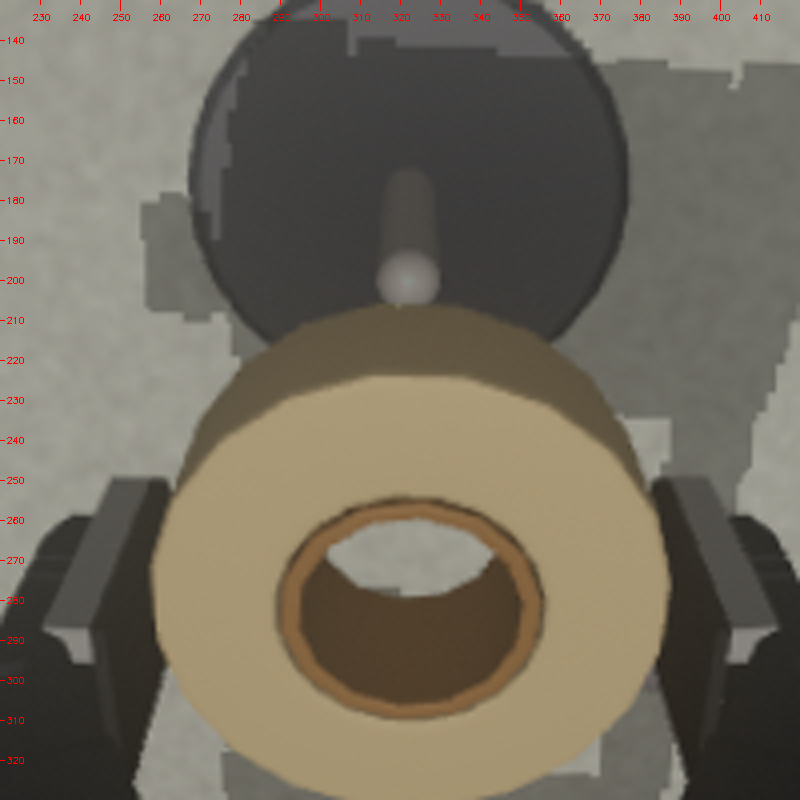

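```bash
python3 - <<'E'
from h import *
c=cam("wrist"); p=read_state()["position"]; print(p)
print(px2w(c,322,199,.068))
print([px2w(c,u,v,.083+.045) for u,v in [(289,281),(356,281),(322,254),(322,310),(258,272),(387,272)]])
print([px2w(c,u,v,.01) for u,v in [(267,175),(377,175)]])
E
```

```text
[ 0.64323424 -0.01192106  0.08332473]
[ 0.66397452 -0.01246358  0.068     ]
[array([0.64338851, 0.00275384, 0.128     ]), array([ 0.64336215, -0.02821834,  0.128     ]), array([ 0.65775045, -0.01251843,  0.128     ]), array([ 0.62638254, -0.01248028,  0.128     ]), array([0.64791397, 0.01696043, 0.128     ]), array([ 0.64786366, -0.04243408,  0.128     ])]
[array([0.66565871, 0.03162605, 0.01      ]), array([ 0.66557994, -0.05641862,  0.01      ])]
```

```bash
python3 -m inch '[[0.05,[0.0215,0.0002,0],[0,0,0]],[0.05,[0.0215,0.0002,0],[0,0,0]],[0.05,[0.0215,0.0002,0],[0,0,0]],[0.05,[0.0215,0.0002,0.015],[0,0,0]],[0.05,[0.0215,0.0002,0.03],[0,0,0]]]'; python3 - <<'E'
from h import *
print(read_state()["position"])
c=cam("wrist"); crop(c,220,130,420,330,4,"w20.png")
E
```

```text
clock: 15.28
position: [0.6661, -0.0124, 0.0548]
orientation: [180.0, -0.2, -0.0]
wrist_force: [-0.4, -0.0, -1.0]
width: 0.0607
[ 0.66613553 -0.01235718  0.05481868]
```

View pics/w20.png

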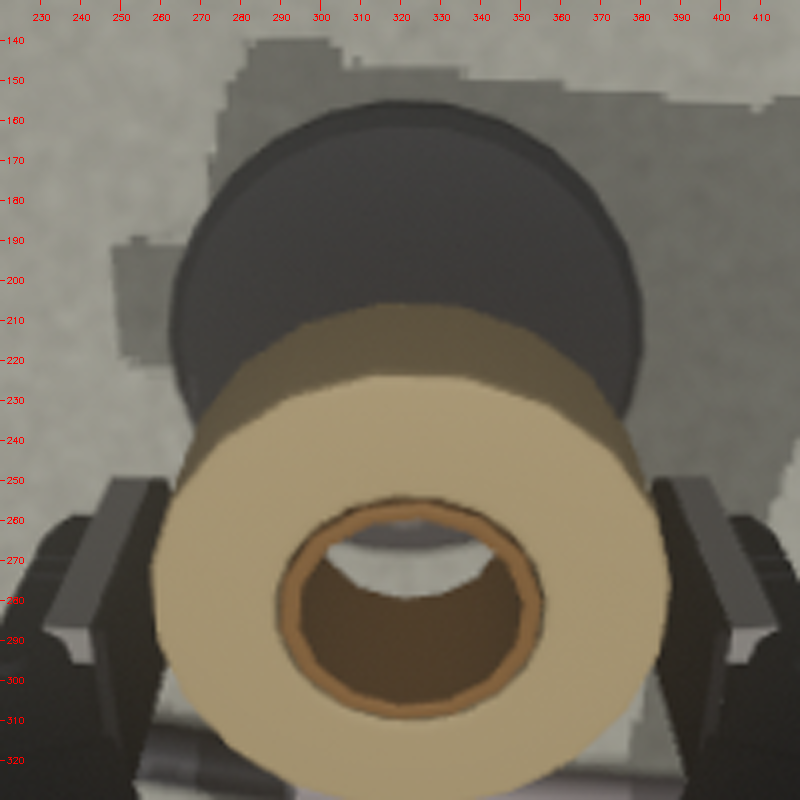

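```bash
python3 -m inch '[[0.05,[0,0,0],[0,0,0]],[0.05,[0,0,0.008],[0,0,0]],[0.05,[0,0,0.016],[0,0,0]],[0.05,[0,0,0.016],[0,0,0]]]'; python3 - <<'E'
from h import *
c=cam("wrist"); print(read_state()["position"],w2px(c,(.664,-.0125,.071)),w2px(c,(.664,-.0125,.01)));crop(c,220,130,420,330,4,"w21.png")
E
```

```text
clock: 15.67
position: [0.6646, -0.0122, 0.0355]
orientation: [-180.0, 0.1, -0.0]
wrist_force: [-1.2, -0.9, -2.0]
width: 0.0603
[ 0.66480177 -0.01219621  0.03605789] [321.4 272.5] [321.7 224.8]
```

View pics/w21.png

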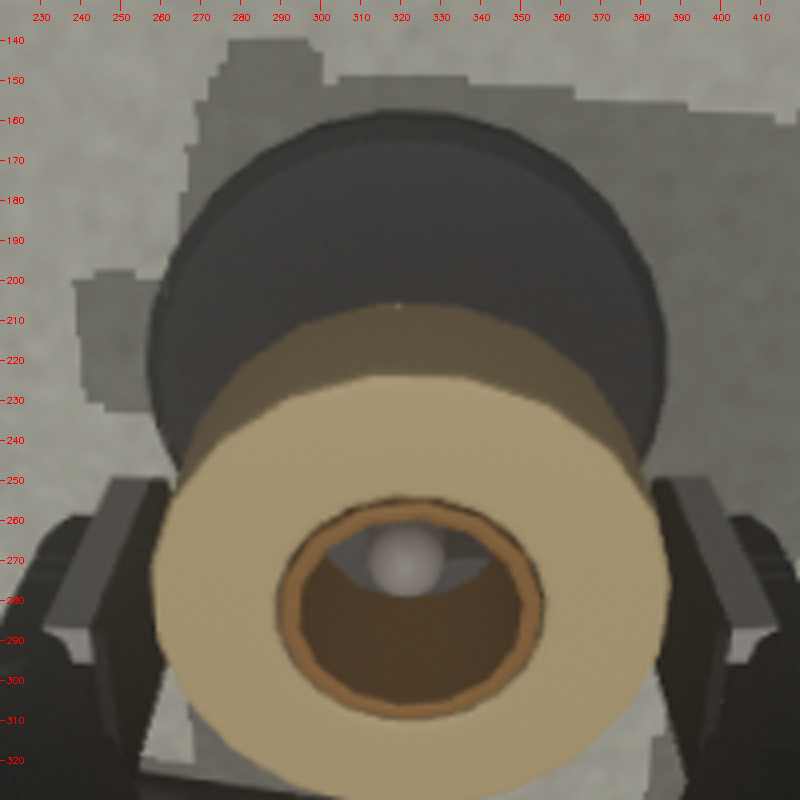

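```bash
python3 -m inch '[[0.05,[0,0,0.012],[0,0,0]],[0.05,[0,0,0.024],[0,0,0]],[0.05,[0,0,0.034],[0,0,0]],[0.05,[0,0,0.038],[0,0,0]],[0.05,[0,0,0.038],[0,0,0]]]'; python3 -m inch '[[0.062,[0,0,0],[0,0,0]],[0.07,[0,0,0],[0,0,0]],[0.075,[0,0,0],[0,0,0]],[0.085,[0,0,0],[0,0,0]],[0.085,[0,0,-0.03],[0,0,0]]]'; python3 -m inch '[[0.085,[0,0,-0.04],[0,0,0]],[0.085,[0,0,-0.08],[0,0,0]],[0.085,[0,0,-0.09],[0,0,0]]]';  python3 - <<'E'
from h import *
goal(.5182,.156,.10,0)
c=cam("wrist"); crop(c,220,130,420,330,4,"w22.png")
E
```

```text
clock: 16.13
position: [0.6638, -0.0121, -0.004]
orientation: [-180.0, 0.3, -0.0]
wrist_force: [-0.4, 0.0, -0.4]
width: 0.0604
clock: 16.55
position: [0.6609, -0.0119, 0.0224]
orientation: [-179.9, 0.7, -0.0]
wrist_force: [-1.5, 0.4, -1.0]
width: 0.0848
clock: 16.8
position: [0.6697, -0.0127, 0.1289]
orientation: [179.9, -0.9, -0.0]
wrist_force: [0.9, -0.2, 1.5]
width: 0.0853
at [ 0.6697 -0.0127  0.1289] [ 1.7991e+02 -8.6000e-01 -3.0000e-02] w 0.0853 t 16.8 F [ 0.9 -0.2  1.5]
shift [-0.152  -0.1686  0.0263] turn [ 0.0017 -0.0151 -0.0006]
```

View pics/w22.png

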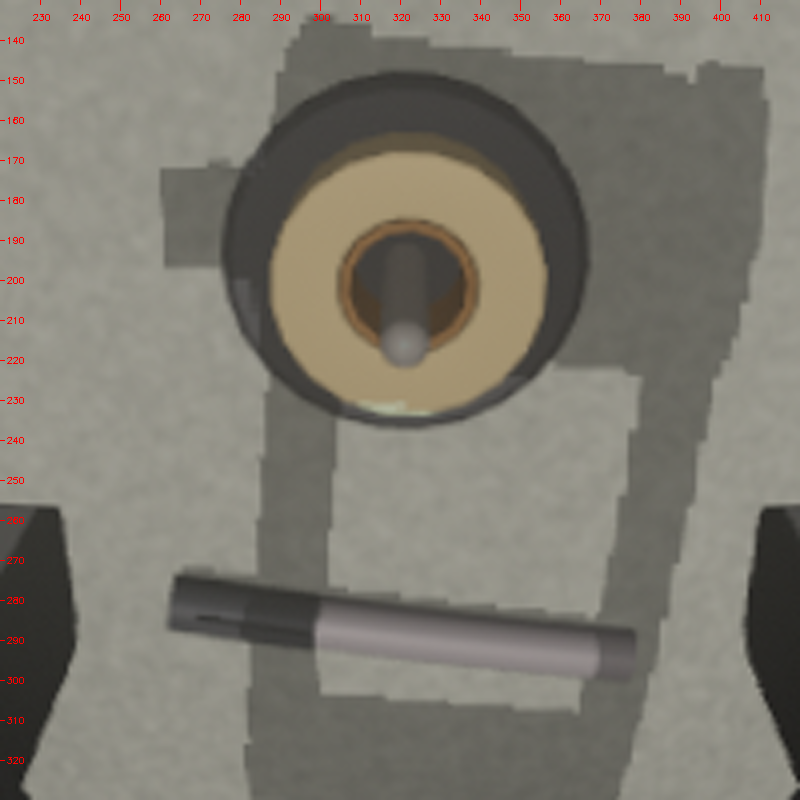

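```bash
python3 -m inch '[[0.085,[-0.146,-0.168,0.01],[0,0,0]],[0.085,[-0.146,-0.168,0.01],[0,0,0]],[0.085,[-0.146,-0.168,0.01],[0,0,0]],[0.085,[-0.146,-0.168,0.01],[0,0,0]],[0.085,[-0.146,-0.168,0.01],[0,0,0]]]'; python3 -m inch '[[0.085,[-0.0095,-0.011,0.005],[0,0,0]],[0.085,[-0.0095,-0.011,0.005],[0,0,0]],[0.085,[-0.0095,-0.011,0.005],[0,0,0]],[0.085,[-0.0095,-0.011,0.005],[0,0,0]]]'; python3 - <<'E'
from h import *
goal(.5182,.156,.10,0)
c=cam("wrist"); crop(c,220,100,420,300,4,"w23.png")
E
```

```text
clock: 17.27
position: [0.5275, 0.146, 0.109]
orientation: [-180.0, 0.0, -0.1]
wrist_force: [0.4, 0.5, 1.0]
width: 0.0851
clock: 17.6
position: [0.5205, 0.1551, 0.1046]
orientation: [180.0, -0.1, -0.1]
wrist_force: [0.4, 0.8, 0.0]
width: 0.0849
at [0.5205 0.1551 0.1046] [ 1.7995e+02 -5.0000e-02 -7.0000e-02] w 0.0849 t 17.6 F [0.4 0.8 0. ]
shift [-0.0023 -0.0009  0.0046] turn [ 0.0008 -0.0009 -0.0012]
```

View pics/w23.png

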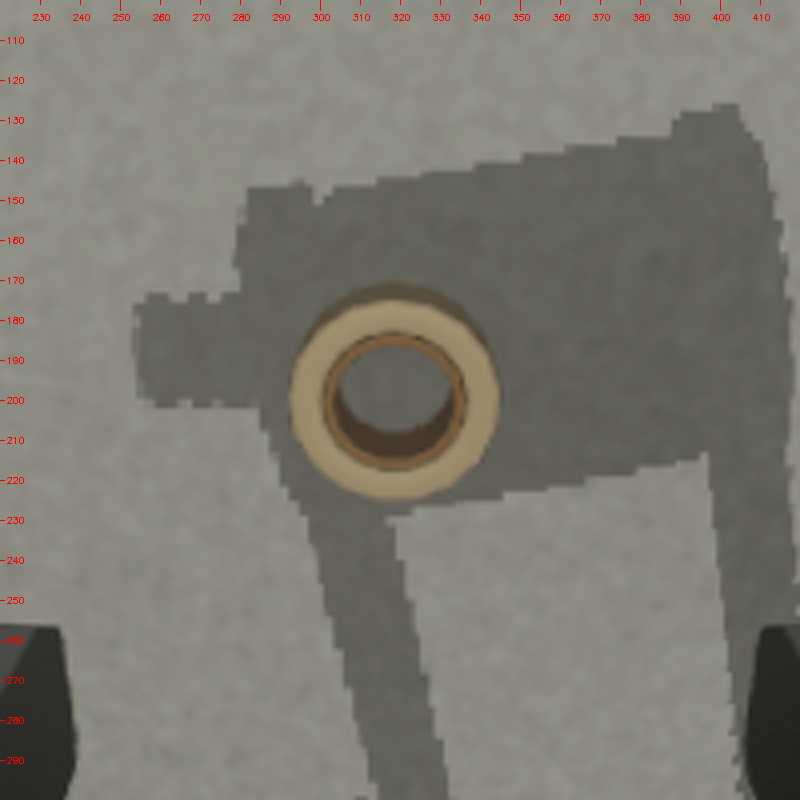

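```bash
python3 - <<'E'
from h import *
c=cam("wrist"); print(read_state()["position"], px2w(c,318.5,200,.019),[px2w(c,*q,.019) for q in [(292.3,199),(345,199)]])
E
python3 -m inch '[[0.085,[0,0,0.001],[0,0,0]]]'
```

```text
[0.52090035 0.1547176  0.10470365] [0.51834538 0.15734006 0.019     ] [array([0.51930131, 0.17975319, 0.019     ]), array([0.51918677, 0.13470361, 0.019     ])]
clock: 17.78
position: [0.5209, 0.1548, 0.1038]
orientation: [180.0, -0.1, -0.2]
wrist_force: [-0.3, -0.3, 0.0]
width: 0.0849
```

```bash
python3 -m inch '[[0.065,[-0.0025,-0.002,0.035],[0,0,0]],[0.065,[-0.0025,-0.002,0.075],[0,0,0]],[0.065,[-0.0025,-0.002,0.105],[0,0,0]],[0.065,[-0.0025,-0.002,0.12],[0,0,0]],[0.065,[-0.0025,-0.002,0.127],[0,0,0]]]';python3 -m inch '[[0.035,[0,0,0],[0,0,0]],[0.035,[0,0,0],[0,0,0]],[0.035,[0,0,0],[0,0,0]],[0.035,[0,0,0],[0,0,0]]]' 40; python3 - <<'E'
from h import *
c=cam("wrist"); crop(c,220,130,420,330,4,"w24.png")
c=cam("side"); crop(c,240,180,360,300,5,"s24.png")
E
```

```text
clock: 18.2
position: [0.5149, 0.1565, -0.0273]
orientation: [179.9, 0.4, -0.1]
wrist_force: [-0.9, -0.2, 0.1]
width: 0.0652
clock: 18.53
position: [0.519, 0.1581, -0.0214]
orientation: [-180.0, -0.2, -0.0]
wrist_force: [0.1, 0.5, -0.1]
width: 0.0443
```

View pics/w24.png

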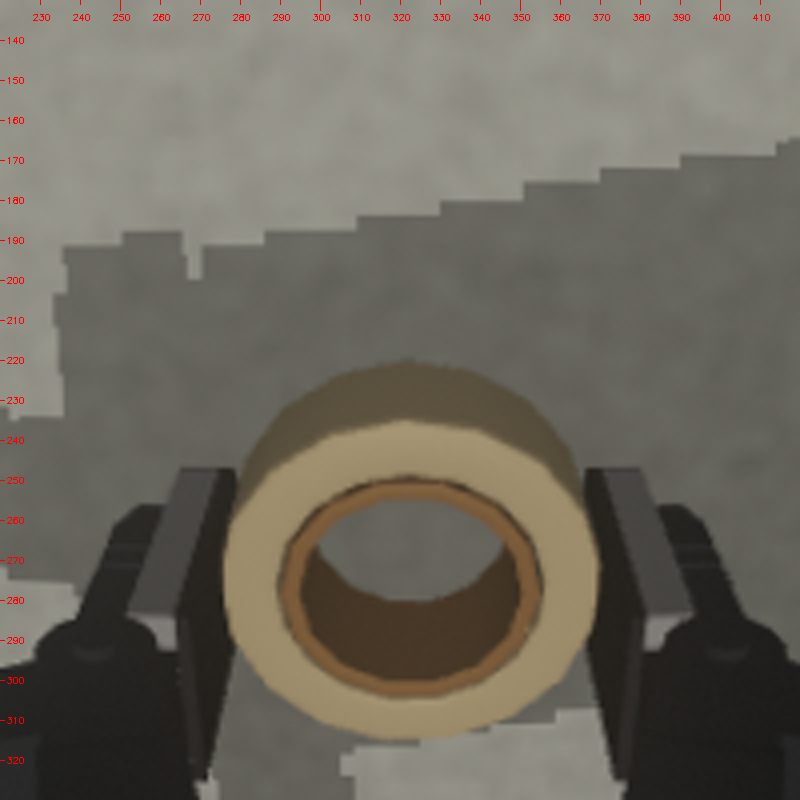

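View pics/s24.png

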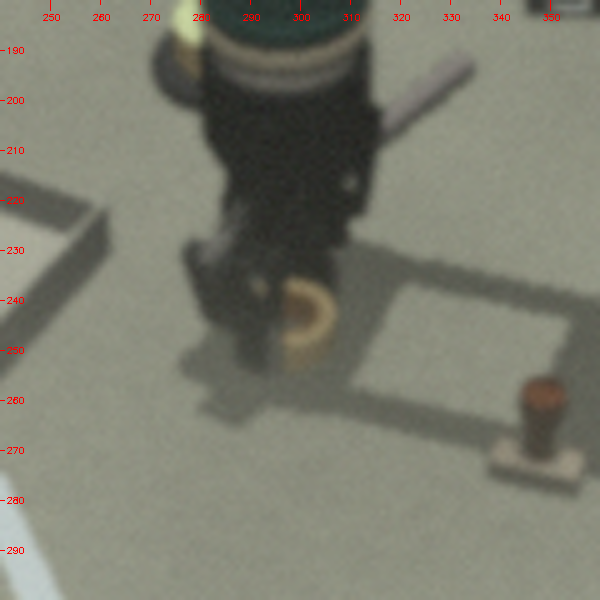

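```bash
python3 -m inch '[[0.035,[0,0,-0.03],[0,0,0]],[0.035,[0,0,-0.07],[0,0,0]],[0.035,[0,0,-0.11],[0,0,0]],[0.035,[0.02,0.02,-0.11],[0,0,0]],[0.035,[0.045,0.05,-0.11],[0,0,0]]]';python3 -m inch '[[0.035,[0.026,0.03,0],[0,0,0]],[0.035,[0.052,0.06,0],[0,0,0]],[0.035,[0.075,0.09,0],[0,0,0]],[0.035,[0.085,0.12,0],[0,0,0]],[0.035,[0.085,0.12,0],[0,0,0]]]'; python3 -m inch '[[0.035,[0,0,0],[0,0,0]],[0.035,[0,0,0],[0,0,0]],[0.035,[0,0,0],[0,0,0]]]'; python3 - <<'E'
from h import *
goal(.664,-.0125,.085,0)
c=cam("wrist"); crop(c,220,130,420,330,4,"w25.png")
E
```

```text
clock: 19.05
position: [0.5646, 0.1103, 0.0925]
orientation: [-179.9, -0.6, 0.2]
wrist_force: [0.6, 0.6, -0.9]
width: 0.0442
clock: 19.47
position: [0.6493, -0.0186, 0.087]
orientation: [179.8, -0.1, -0.4]
wrist_force: [-0.5, 0.5, -1.4]
width: 0.0441
clock: 19.72
position: [0.6467, -0.011, 0.087]
orientation: [-180.0, -0.0, 0.0]
wrist_force: [-0.8, -0.3, -0.3]
width: 0.0442
at [ 0.6467 -0.011   0.087 ] [-1.7998e+02 -1.0000e-02  3.0000e-02] w 0.0442 t 19.7167 F [-0.8 -0.3 -0.3]
shift [0.0173 0.0015 0.002 ] turn [-0.0004 -0.0002  0.0006]
```

View pics/w25.png

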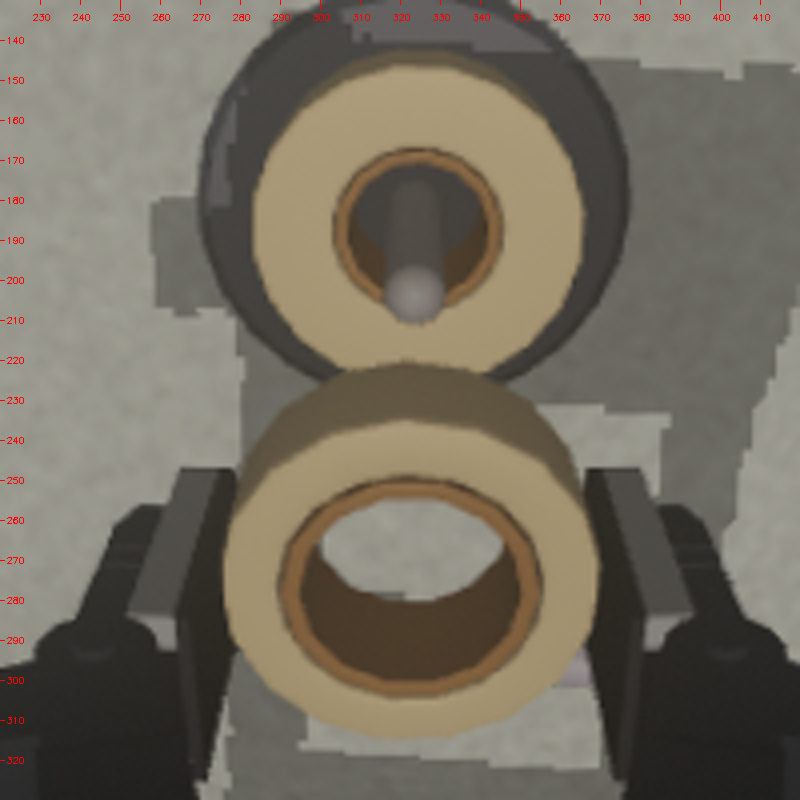

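```bash
python3 - <<'E'
from h import *
c=cam("wrist"); p=read_state()["position"]; print(p)
print(px2w(c,323.5,203.5,.068))
z=p[2]+.0225+.019
print([px2w(c,u,v,z) for u,v in [(289.5,276),(355.5,276),(322,248),(322,304)]])
E
```

```text
[ 0.64669313 -0.01073902  0.08697871]
[ 0.66333126 -0.01222208  0.068     ]
[array([0.64756771, 0.00392898, 0.12847871]), array([ 0.64759715, -0.02712744,  0.12847871]), array([ 0.6625599 , -0.01135829,  0.12847871]), array([ 0.63114588, -0.01137099,  0.12847871])]
```

```bash
python3 -m inch '[[0.035,[0.0165,0.0008,0],[0,0,0]],[0.035,[0.0165,0.0008,0],[0,0,0]],[0.035,[0.0165,0.0008,0.015],[0,0,0]],[0.035,[0.0165,0.0008,0.03],[0,0,0]],[0.035,[0.0165,0.0008,0.03],[0,0,0]]]'; python3 -m inch '[[0.035,[0,0,0.008],[0,0,0]],[0.035,[0,0,0.018],[0,0,0]],[0.035,[0,0,0.018],[0,0,0]]]'; python3 - <<'E'
from h import *
c=cam("wrist"); crop(c,220,130,420,330,4,"w26.png")
E
```

```text
clock: 20.23
position: [0.6607, -0.0118, 0.053]
orientation: [-180.0, 0.4, 0.0]
wrist_force: [-0.7, 0.0, -1.3]
width: 0.0442
clock: 20.48
position: [0.6622, -0.0126, 0.0366]
orientation: [-180.0, 0.2, -0.0]
wrist_force: [-0.5, -0.1, -0.9]
width: 0.0441
```

View pics/w26.png

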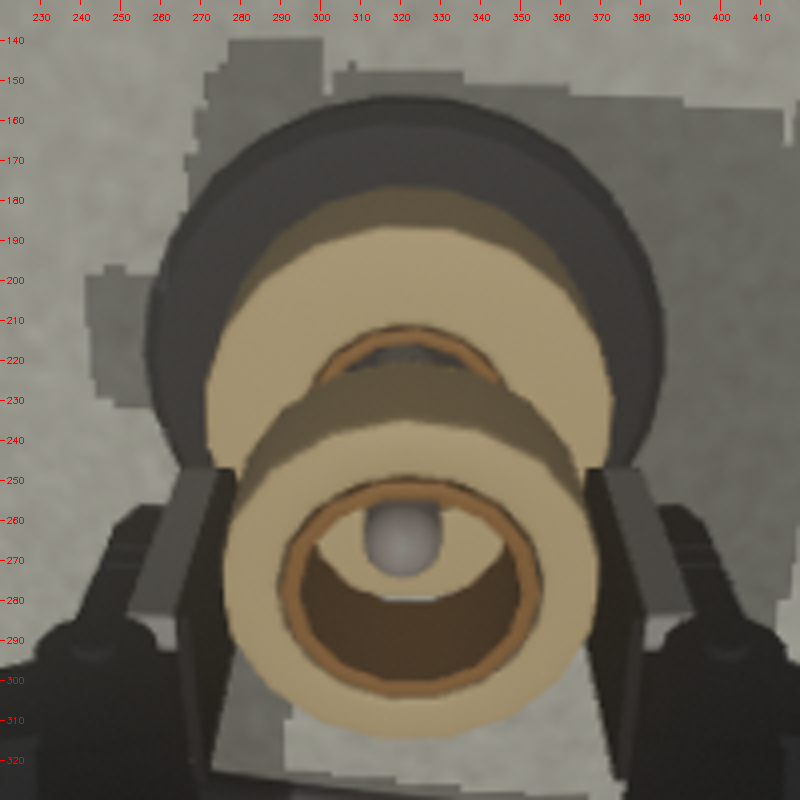

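Post in the hole. Lower by 20 mm and release.

```bash
python3 -m inch '[[0.035,[0,0,0.01],[0,0,0]],[0.035,[0,0,0.018],[0,0,0]],[0.035,[0,0,0.02],[0,0,0]],[0.035,[0,0,0.02],[0,0,0]]]'; python3 -m inch '[[0.05,[0,0,0],[0,0,0]],[0.06,[0,0,0],[0,0,0]],[0.06,[0,0,0],[0,0,0]],[0.07,[0,0,-0.02],[0,0,0]],[0.085,[0,0,-0.05],[0,0,0]]]'; python3 -m inch '[[0.085,[0,0,-0.03],[0,0,0]],[0.085,[0,0,-0.05],[0,0,0]],[0.085,[0,0,-0.05],[0,0,0]]]';  python3 - <<'E'
from h import *
goal(.528,-.166,.11,119)
c=cam("wrist"); crop(c,220,130,420,330,4,"w27.png")
E
```

```text
clock: 20.87
position: [0.6626, -0.0129, 0.017]
orientation: [-180.0, 0.2, -0.0]
wrist_force: [-0.0, -0.7, -1.0]
width: 0.0438
clock: 21.28
position: [0.6607, -0.0127, 0.0649]
orientation: [-180.0, 0.5, -0.0]
wrist_force: [0.2, -0.1, 0.2]
width: 0.08
clock: 21.53
position: [0.6673, -0.0134, 0.1266]
orientation: [179.9, -0.8, -0.0]
wrist_force: [0.5, -0.0, 1.3]
width: 0.0852
at [ 0.6673 -0.0134  0.1266] [ 1.7992e+02 -7.5000e-01 -3.0000e-02] w 0.0852 t 21.5333 F [ 0.5 -0.   1.3]
shift [-0.1394  0.1527  0.015 ] turn [ 0.0145 -0.0065 -2.0775]
```

View pics/w27.png

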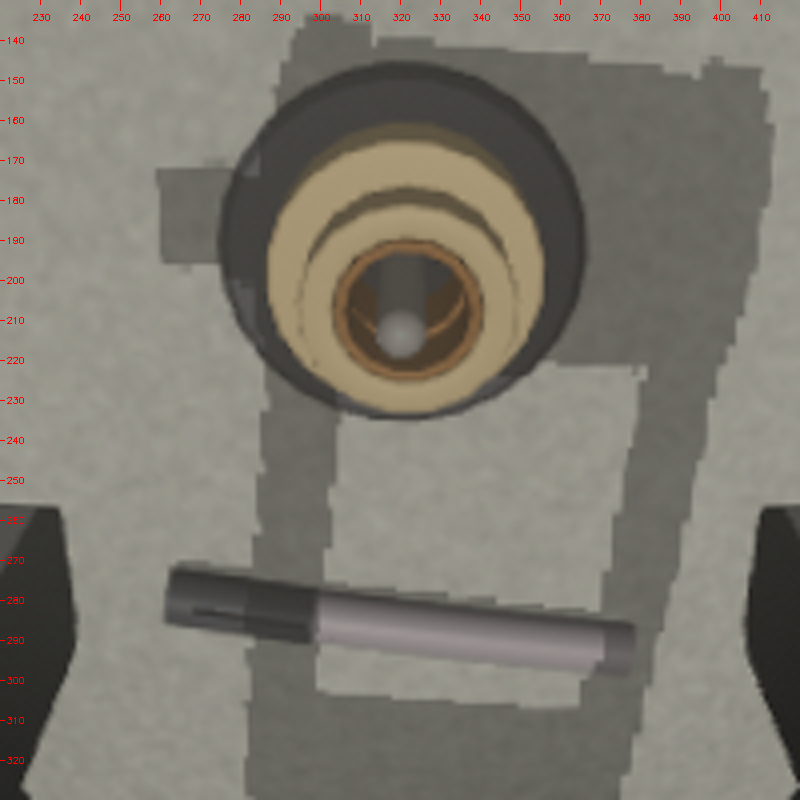

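```bash
python3 -m inch '[[0.085,[-0.135,0.153,0],[0,0,-2.077]],[0.085,[-0.135,0.153,0],[0,0,-2.077]],[0.085,[-0.135,0.153,0],[0,0,-2.077]],[0.085,[-0.135,0.153,0],[0,0,-2.077]],[0.085,[-0.135,0.153,0],[0,0,-2.077]]]'; python3 -m inch '[[0.085,[0,0,0],[0,0,-0.6]],[0.085,[0,0,0],[0,0,-0.6]],[0.085,[0,0,0],[0,0,-0.6]],[0.085,[0,0,0],[0,0,-0.6]],[0.085,[0,0,0],[0,0,-0.6]]]'; python3 -c "
from h import *
goal(.528,-.166,.11,119)"
```

```text
clock: 22.0
position: [0.5272, -0.1654, 0.1168]
orientation: [-179.9, 0.1, 35.4]
wrist_force: [0.5, -0.3, -0.4]
width: 0.0848
clock: 22.42
position: [0.5286, -0.1645, 0.1169]
orientation: [-179.8, -0.0, 69.7]
wrist_force: [0.1, -0.2, -0.3]
width: 0.0853
at [ 0.5286 -0.1645  0.1169] [-1.7984e+02 -1.0000e-02  6.9710e+01] w 0.0853 t 22.4167 F [ 0.1 -0.2 -0.3]
shift [-0.0016 -0.      0.0069] turn [-0.0026 -0.0013 -0.8603]
```

```bash
python3 -m inch '[[0.085,[0,0,0],[0,0,-0.86]],[0.085,[0,0,0],[0,0,-0.86]],[0.085,[0,0,0],[0,0,-0.86]],[0.085,[0,0,0],[0,0,-0.86]],[0.085,[0,0,0],[0,0,-0.86]]]'; python3 -m inch '[[0.085,[0,0,0],[0,0,-0.24]],[0.085,[0,0,0],[0,0,-0.24]],[0.085,[0,0,0],[0,0,-0.24]],[0.085,[0,0,0],[0,0,-0.24]],[0.085,[0,0,0],[0,0,-0.24]]]'; python3 - <<'E'
from h import *
goal(.528,-.166,.11,119)
c=cam("wrist"); crop(c,220,100,420,300,4,"w28.png")
E
```

```text
clock: 22.83
position: [0.5287, -0.1642, 0.1168]
orientation: [-179.9, -0.1, 105.6]
wrist_force: [-0.4, 1.2, -0.1]
width: 0.0849
clock: 23.25
position: [0.5292, -0.1645, 0.1177]
orientation: [-179.9, -0.1, 118.8]
wrist_force: [-0.6, 0.5, 0.1]
width: 0.0849
at [ 0.5292 -0.1645  0.1177] [-1.7995e+02 -6.0000e-02  1.1883e+02] w 0.0849 t 23.25 F [-0.6  0.5  0.1]
shift [-0.0008 -0.0018  0.0077] turn [-0.001  -0.0011 -0.003 ]
```

View pics/w28.png

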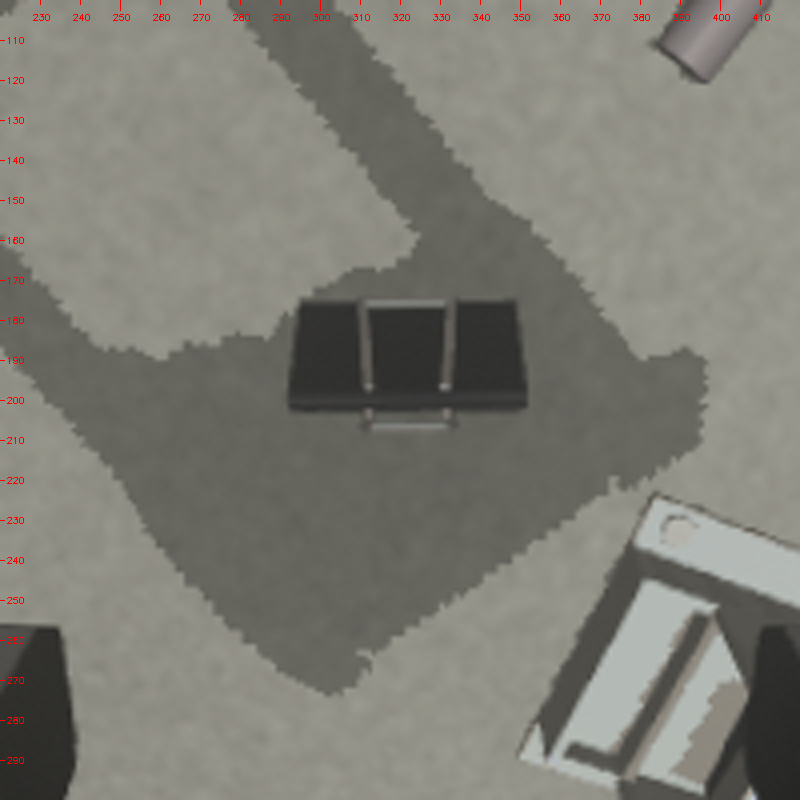

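```bash
python3 - <<'E'
from h import *
c=cam("wrist"); p=read_state()["position"]; print(p)
a=px2w(c,292,200,.032);b=px2w(c,352,200,.032); m=(a+b)/2; print(a,b,m,np.linalg.norm(a-b),np.degrees(np.arctan2(*(b-a)[1::-1])))
a=px2w(c,294.5,175,.0);b=px2w(c,349.5,175,0); print(a,b,(a+b)/2,np.linalg.norm(a-b))
goal(*m[:2],-.01,119)
E
```

```text
[ 0.52945771 -0.16455018  0.11818506]
[ 0.50712461 -0.17943922  0.032     ] [ 0.55221767 -0.15464046  0.032     ] [ 0.52967114 -0.16703984  0.032     ] 0.0514622463493837 28.808430640120378
[ 0.50000704 -0.16689653  0.        ] [ 0.54547241 -0.14188829  0.        ] [ 0.52273972 -0.15439241  0.        ] 0.05188942113809652
at [ 0.5295 -0.1646  0.1182] [-1.7997e+02 -3.0000e-02  1.1888e+02] w 0.0853 t 23.35 F [ 1.2 -0.1  0.6]
shift [-0.0023 -0.001   0.1282] turn [-0.0005 -0.0005 -0.0021]
```

```bash
python3 -m inch '[[0.065,[-0.0023,-0.001,0.035],[0,0,0]],[0.065,[-0.0023,-0.001,0.075],[0,0,0]],[0.065,[-0.0023,-0.001,0.11],[0,0,0]],[0.065,[-0.0023,-0.001,0.135],[0,0,0]],[0.065,[-0.0023,-0.001,0.141],[0,0,0]]]';python3 -m inch '[[0.065,[0,0,0],[0,0,0]],[0.04,[0,0,0],[0,0,0]],[0.04,[0,0,0],[0,0,0]],[0.04,[0,0,0],[0,0,0]],[0.04,[0,0,0],[0,0,0]]]' 50; python3 - <<'E'
from h import *
c=cam("wrist"); crop(c,220,130,420,330,4,"w29.png")
E
```

```text
clock: 23.77
position: [0.5256, -0.1653, -0.0281]
orientation: [-179.6, -0.5, 118.9]
wrist_force: [-0.9, 0.8, -0.8]
width: 0.0648
clock: 24.18
position: [0.5314, -0.1678, -0.0202]
orientation: [179.9, 0.2, 119.0]
wrist_force: [-0.6, -0.1, 0.2]
width: 0.0497
```

View pics/w29.png

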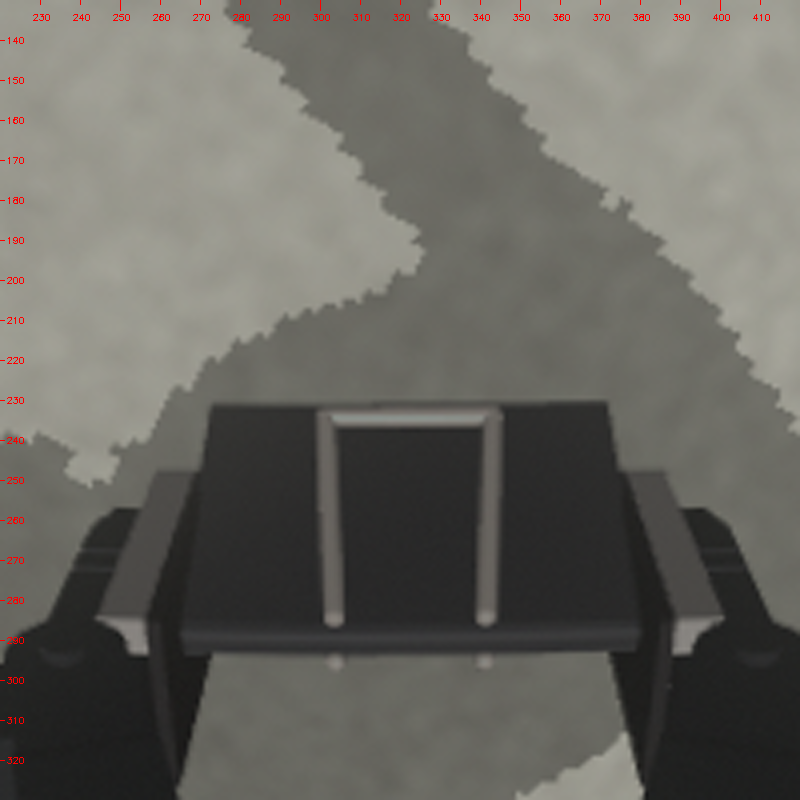

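```bash
python3 -m inch '[[0.04,[0,0,-0.03],[0,0,0]],[0.04,[0,0,-0.07],[0,0,0]],[0.04,[0,0,-0.105],[0,0,0]],[0.04,[0,0,-0.115],[0,0,0]],[0.04,[0,0,-0.115],[0,0,0]]]'; python3 -m inch '[[0.04,[0,0,0],[0,0,0]]]'; python3 -c "
from h import *
goal(.676,.21,.095,4)"
```

```text
clock: 24.65
position: [0.533, -0.1684, 0.0983]
orientation: [179.6, 0.5, 119.0]
wrist_force: [1.1, 0.2, 0.2]
width: 0.0502
clock: 24.73
position: [0.5301, -0.1672, 0.0932]
orientation: [179.9, 0.1, 119.0]
wrist_force: [-0.1, 1.0, -0.8]
width: 0.0496
at [ 0.5301 -0.1672  0.0932] [1.7995e+02 8.0000e-02 1.1896e+02] w 0.0496 t 24.7333 F [-0.1  1.  -0.8]
shift [ 0.2594  0.3103 -0.0019] turn [ 1.9000e-03 -0.0000e+00  2.0065e+00]
```

```bash
python3 -m inch '[[0.04,[0.259,0.31,0],[0,0,2.006]],[0.04,[0.259,0.31,0],[0,0,2.006]],[0.04,[0.259,0.31,0],[0,0,2.006]],[0.04,[0.259,0.31,0],[0,0,2.006]],[0.04,[0.259,0.31,0],[0,0,2.006]]]';  python3 -c "
from h import *
goal(.676,.21,.095,4)"
```

```text
clock: 25.15
position: [0.5985, 0.0149, 0.0891]
orientation: [-179.7, 0.0, 85.3]
wrist_force: [1.4, 0.2, -0.5]
width: 0.0495
at [0.5985 0.0149 0.0891] [-1.7966e+02  2.0000e-02  8.5300e+01] w 0.0495 t 25.15 F [ 1.4  0.2 -0.5]
shift [ 0.2008  0.0612 -0.0064] turn [-0.0047  0.0044  1.419 ]
```

```bash
python3 -m inch '[[0.04,[0.201,0.061,0],[0,0,1.419]],[0.04,[0.201,0.061,0],[0,0,1.419]],[0.04,[0.201,0.061,0],[0,0,1.419]],[0.04,[0.201,0.061,0],[0,0,1.419]],[0.04,[0.201,0.061,0],[0,0,1.419]]]';  python3 -c "
from h import *
goal(.676,.21,.095,4)"
```

```text
clock: 25.57
position: [0.6732, 0.207, 0.0885]
orientation: [-179.8, 0.3, 49.9]
wrist_force: [0.2, -0.2, 0.5]
width: 0.0498
at [0.6732 0.207  0.0885] [-179.79    0.3    49.91] w 0.0498 t 25.5667 F [ 0.2 -0.2  0.5]
shift [ 0.0041  0.0002 -0.0065] turn [-0.0014  0.0064  0.8012]
```

```bash
python3 -m inch '[[0.04,[0,0,0],[0,0,0.8]],[0.04,[0,0,0],[0,0,0.8]],[0.04,[0,0,0],[0,0,0.8]],[0.04,[0,0,0],[0,0,0.8]],[0.04,[0,0,0],[0,0,0.8]]]'; python3 -m inch '[[0.04,[0,0,0],[0,0,0.18]],[0.04,[0,0,0],[0,0,0.18]],[0.04,[0,0,0],[0,0,0.18]],[0.04,[0,0,0],[0,0,0.18]]]'; python3 - <<'E'
from h import *
goal(.676,.21,.095,4)
c=cam("wrist"); cv2.imwrite("pics/w30.png",c["frame"][:,:,::-1])
E
```

```text
clock: 25.98
position: [0.6727, 0.2052, 0.0881]
orientation: [-180.0, 0.4, 14.1]
wrist_force: [-0.6, 0.1, -0.5]
width: 0.05
clock: 26.32
position: [0.6732, 0.205, 0.0894]
orientation: [180.0, 0.3, 4.2]
wrist_force: [-0.2, 0.4, 0.7]
width: 0.05
at [0.6732 0.205  0.0894] [179.95   0.29   4.22] w 0.05 t 26.3167 F [-0.2  0.4  0.7]
shift [ 0.0031 -0.0048 -0.0056] turn [0.0008 0.0051 0.0039]
```

View pics/w30.png

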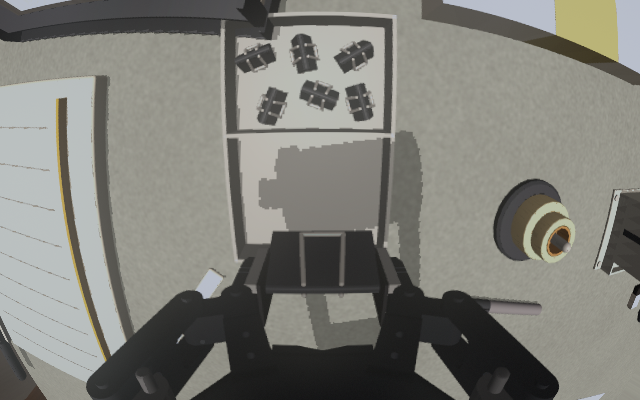

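```bash
python3 - <<'E'
from h import *
c=cam("wrist")
for u,v in [(225,137),(393,133)]: print(px2w(c,u,v,.034))
for u,v in [(236,260),(386,240)]: print(px2w(c,u,v,.034))
E
```

```text
[0.72388378 0.2801083  0.034     ]
[0.73507343 0.15747514 0.034     ]
[0.62225661 0.27316343 0.034     ]
[0.65035684 0.15141779 0.034     ]
```

```bash
python3 -m inch '[[0.04,[0.003,-0.008,0.02],[0,0,0]],[0.04,[0.003,-0.008,0.05],[0,0,0]],[0.04,[0.003,-0.008,0.08],[0,0,0]],[0.04,[0.003,-0.008,0.095],[0,0,0]],[0.04,[0.003,-0.008,0.1],[0,0,0]]]'; python3 -m inch '[[0.04,[0,0,0],[0,0,0]],[0.04,[0,0,0.002],[0,0,0]],[0.04,[0,0,0.003],[0,0,0]],[0.04,[0,0,0.003],[0,0,0]]]'; python3 - <<'E'
from h import *
c=cam("wrist"); crop(c,190,100,440,330,3,"w31.png")
c=cam("side"); crop(c,150,160,290,280,5,"s31.png")
E
```

```text
clock: 26.83
position: [0.6736, 0.2127, -0.0131]
orientation: [179.9, 0.5, 4.2]
wrist_force: [0.3, 0.0, -0.9]
width: 0.0497
clock: 27.17
position: [0.6784, 0.2138, -0.0082]
orientation: [-180.0, -0.2, 4.1]
wrist_force: [0.3, -0.2, -0.5]
width: 0.0499
```

View pics/w31.png

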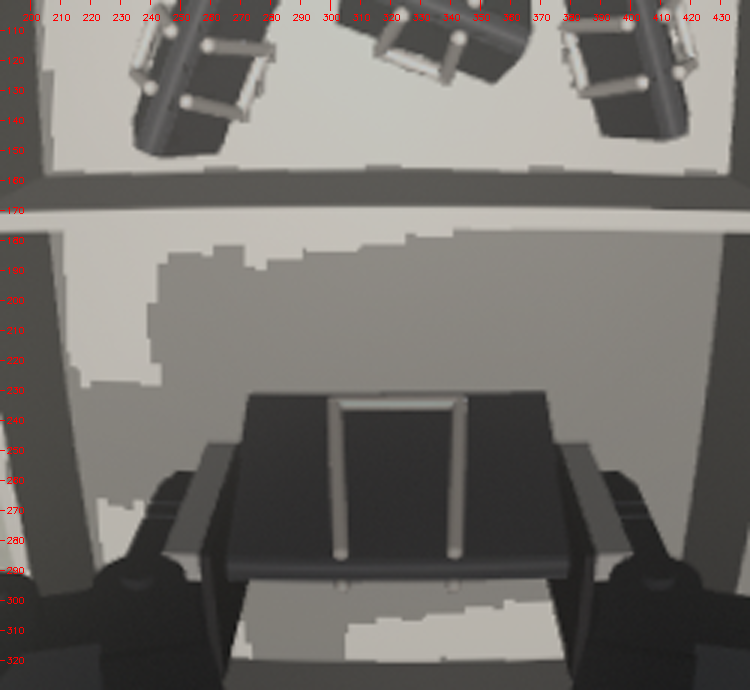

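View pics/s31.png

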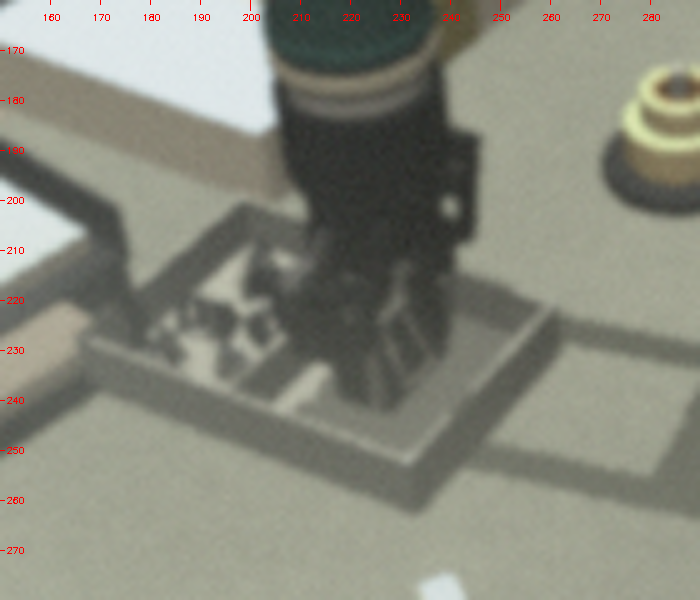

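```bash
python3 -m inch '[[0.04,[0,0,0.003],[0,0,0]],[0.04,[0,0,0.006],[0,0,0]],[0.04,[0,0,0.007],[0,0,0]],[0.04,[0,0,0.007],[0,0,0]]]'; python3 -m inch '[[0.04,[0,0,0],[0,0,0]],[0.04,[0,0,0.002],[0,0,0]],[0.04,[0,0,0.002],[0,0,0]]]'
```

```text
clock: 27.6
position: [0.6776, 0.2136, -0.0163]
orientation: [-180.0, -0.1, 4.1]
wrist_force: [-0.4, 0.7, 3.6]
width: 0.0498
clock: 27.85
position: [0.6777, 0.2136, -0.0165]
orientation: [-180.0, -0.1, 4.1]
wrist_force: [-4.4, -0.7, 10.8]
width: 0.0503
```

```bash
python3 -m inch '[[0.04,[0,0,-0.002],[0,0,0]],[0.056,[0,0,-0.002],[0,0,0]],[0.065,[0,0,-0.002],[0,0,0]],[0.065,[0,0,-0.002],[0,0,0]],[0.065,[0,0,-0.03],[0,0,0]]]'; python3 -m inch '[[0.065,[0,0,-0.04],[0,0,0]],[0.065,[0,0,-0.08],[0,0,0]],[0.065,[0,0,-0.11],[0,0,0]],[0.065,[0,0,-0.11],[0,0,0]]]'; python3 - <<'E'
from h import *
goal(.5,.1,.2,4)
c=cam("wrist"); cv2.imwrite("pics/w32.png",c["frame"][:,:,::-1])
E
```

```text
clock: 28.27
position: [0.6716, 0.2122, 0.002]
orientation: [179.9, 0.9, 4.1]
wrist_force: [0.1, -0.5, -0.8]
width: 0.0652
clock: 28.6
position: [0.6813, 0.2146, 0.1307]
orientation: [-179.9, -0.9, 4.1]
wrist_force: [0.1, 0.6, 2.1]
width: 0.0652
at [0.6813 0.2146 0.1307] [-179.86   -0.91    4.14] w 0.0652 t 28.6 F [0.1 0.6 2.1]
shift [-0.188   0.101  -0.0726] turn [-0.0024 -0.0158  0.0024]
```

View pics/w32.png

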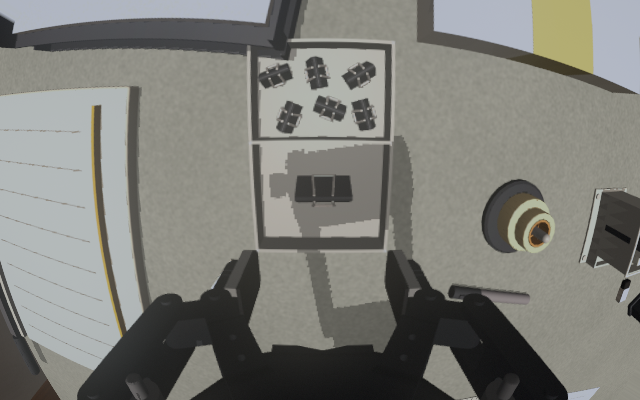

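Clip stands in the bay. Retreat and do a final check.

```bash
python3 -m inch '[[0.065,[-0.1,-0.1,-0.08],[0,0,0]],[0.065,[-0.2,-0.1,-0.08],[0,0,0]],[0.065,[-0.2,-0.1,-0.08],[0,0,0]],[0.065,[-0.25,-0.1,-0.08],[0,0,0]],[0.065,[-0.3,-0.1,-0.08],[0,0,0]]]'; python3 -m inch '[[0.065,[-0.07,0,0],[0,0,0]],[0.065,[-0.07,0,0],[0,0,0]],[0.065,[-0.07,0,0],[0,0,0]],[0.065,[-0.07,0,0],[0,0,0]]]'; python3 - <<'E'
from h import *
c=cam("top"); crop(c,180,70,430,290,3,"t33.png")
c=cam("side"); crop(c,150,100,430,300,2.8,"s33.png")
crop(c,290,120,360,180,8,"s33b.png")
E
```

```text
clock: 29.07
position: [0.4916, 0.2771, 0.1799]
orientation: [180.0, 0.1, 4.2]
wrist_force: [-0.6, -0.0, 0.9]
width: 0.0653
clock: 29.4
position: [0.4222, 0.2713, 0.1798]
orientation: [179.9, 0.1, 4.2]
wrist_force: [0.2, -0.5, -0.4]
width: 0.0651
```

View pics/t33.png

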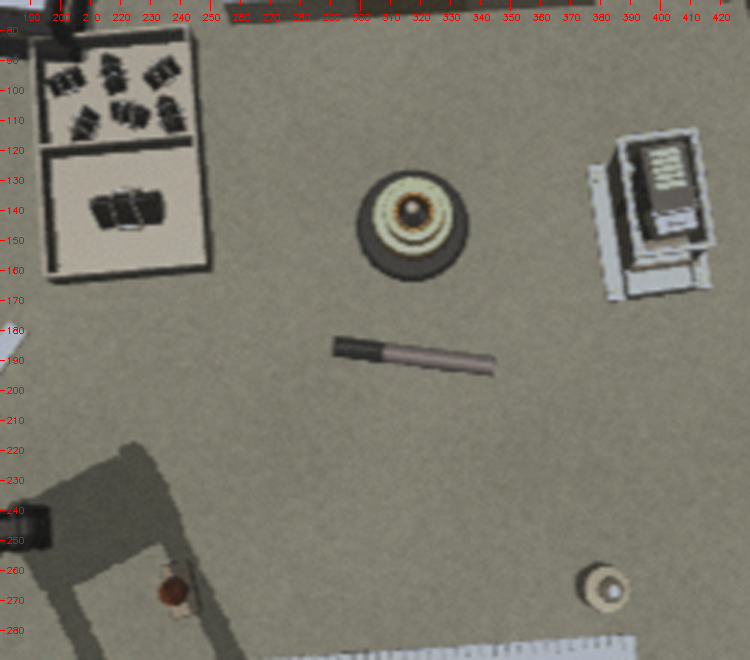

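View pics/s33.png

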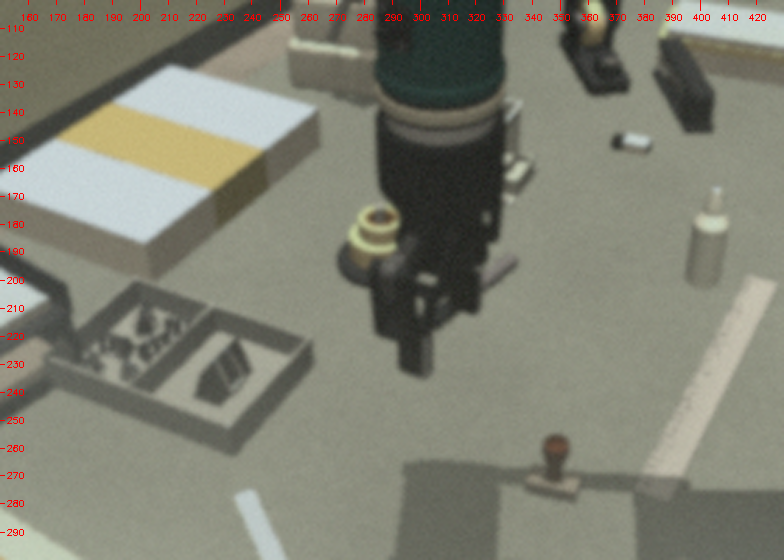

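View pics/s33b.png

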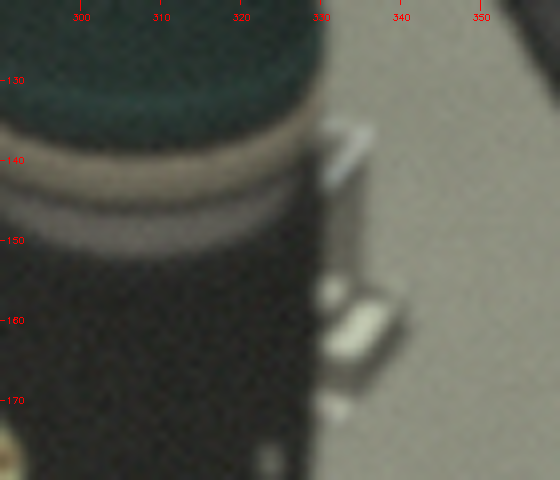

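```bash
python3 -m inch '[[0.065,[-0.1,0,-0.03],[0,0,0]],[0.065,[-0.1,0,-0.03],[0,0,0]],[0.065,[-0.1,0,-0.03],[0,0,0]],[0.065,[-0.1,0,-0.03],[0,0,0]],[0.065,[-0.1,0,-0.03],[0,0,0]]]'; python3 - <<'E'
from h import *
c=cam("side"); crop(c,260,100,380,200,6,"s34.png")
for q in [(.667,-.2,.096),(.667,-.2,.086)]: print(w2px(c,q))
E
```

```text
clock: 29.92
position: [0.3252, 0.2645, 0.2117]
orientation: [-180.0, -0.1, 4.1]
wrist_force: [0.1, 0.2, -0.7]
width: 0.065
[318.  134.2]
[317.9 137.2]
```

View pics/s34.png

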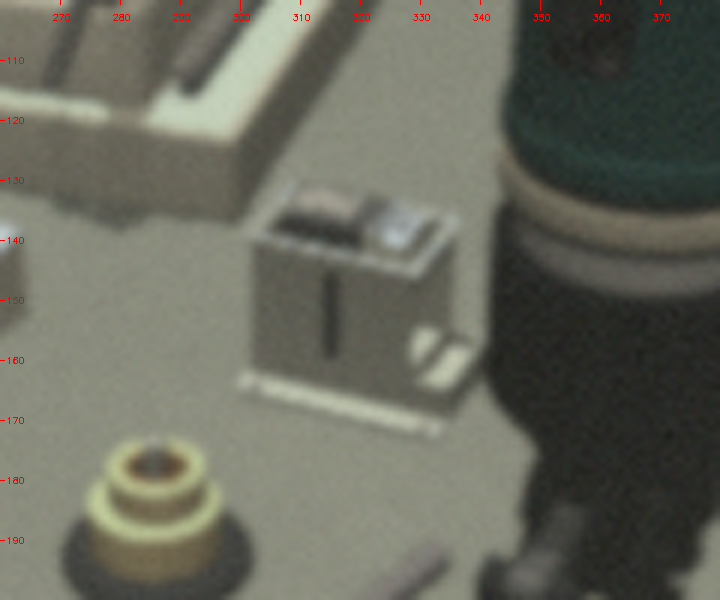

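```bash
python3 -c "
from bench import *
print(close_job())"
```

```text
the job is handed in; nothing more can be done
None
```

I handed the job in at about 30 s of the 115 s allowed. It reports no verdict, so what follows rests on my own camera checks.

- **Cartridges:** the opened cartridge lies flat at the bottom of the dispenser. The capped one lies flat on it, with its top slightly above the rim, as the sizes imply.
- **Tape rolls:** both are on the spindle, the larger at the bottom and the smaller flat on top of it.
- **Clip:** the big clip stands in the empty bay of the tray.
- **Surroundings:** the glue bottle is standing where it was. The marker, stamp and small clips look undisturbed, and the arm ended clear of everything.

Three things did not go as expected:
- **First grasp:** my first close on the opened cartridge shut above its top. The fingertips stood about 25–35 mm higher than the reported TCP height implied. I measured this in the wrist picture and corrected every later grasp for it.
- **Measured pose:** right after a fast move the reported position was still off by several millimetres. I waited and measured again before each fit.
- **Clip placing:** the largest wrist force I saw was about 11 N, when the clip touched the tray floor. I backed off 2 mm before letting go.

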